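# Charge the handle burnishing drum from the tipping tray

### The arm

A 6-joint arm with a two-finger parallel gripper is mounted at the origin on the work surface. World frame = base frame: x ahead of the robot, y to its left, z up, the work surface at z = 0. Lengths are in m, angles in rad, forces in N, time in s.
With the tool pointing down it reaches from about 0.325 to 0.775 m from the base axis. Payload 9.3 kg.
Tool frame: the origin (TCP) lies midway between the tips of the shut fingers; the grasp point (between the pads) lies r.grip_point_offset behind it (r.grip_point_offset is the distance from the TCP to the grasp point, in m); z points along the fingers, y is the line along which they close (so a half turn about z gives the same grasp; the last joint's range is limited). The gripper opens to 85 mm and grips with 20 to 120 N. Pads are 22 mm wide; open, the fingers measure 114 mm over their backs; the gripper's body (76 mm by 85 mm) begins 54 mm behind the grasp point. The pads swing forward as they close: fully open they stand 13 mm farther back than shut.
Start: joints at [1.163, 0.259, 0.021, 1.334, 0, 1.418], TCP at [0.139, 0.532, 0.231] pointing down, gripper open.
Joint ranges: [-3.04, 3.04], [-0.91, 1.82], [-1.04, 1.36], [-1.92, 1.95], [-1.52, 1.45], [-3.14, 3.14]. Speed limits (rad/s): [2.22, 2.22, 2.79, 3.14, 3.14, 3.14].

### API

Orientations are given as a unit quaternion [w, x, y, z].
In Python, from station import r gives the robot as it stands.
- The arm moves only by the tool drive_tool, never from a script. Its argument "steps" is a list of rows, each an object with "translation": the shift along the tool's x, y, z in m, a list of three; "roll": the turn about the tool's z in degrees. In form: [{"translation": [dx, dy, dz], "roll": roll}, ...]. A call has exactly 5 rows; each row shifts and turns the commanded pose from where the row before left it, along the tool's axes as they then stand; what a row does not reach is not made up. A row lasts 1/10 s, in which the tool goes at most 50 mm and 8.59 degrees, less where a joint would pass 70% of its speed; a pose out of reach is approached as far as the arm can. A call with a gripper value outside its range is refused whole. "grip" is the finger opening in m, from 0 to 0.0854, set as the call begins (left out, the last holds). The fingers move at their own pace and stop on an object; the grip force is fixed at half the most. Time passes only in rows, so rows that do not move let the fingers close, or fill a call up. It gives the time, the measured TCP pose, the force, the opening and the grip force at its end, in the units of the state.
- r.get_obs(): the state, without advancing time (a new reading comes with each control period).
- r.capture(name): name is "scene" or "top" or "wrist"; returns a dict with "image" (480x640x3 uint8, red, green, blue), "z_map" (480x640 float32, m along the optical axis (not along the pixel's ray), 0 where there is no reading), "intrinsics" (3x3 intrinsics, pixels), "R" (3x3) and "t" (3): a world point X has camera coordinates R X + t; the wrist camera has in their place "tool_from_camera" (4x4, takes a point from camera to tool coordinates, whose origin is the TCP and whose axes are the flange's). Camera axes: x right, y down, z forward; pixel columns grow to the right and rows downward; lengths in m; the calibration is good to about 2 mm. The wrist camera is an equidistant fisheye: a pixel r from the principal point sees the ray r / f radians off the axis. A picture is of the moment at which its call begins: read the wrist's pose just before it.
- r.finish_job(): hands the job in; it is judged then, once.
Trained networks look in a picture, given as the dict that the camera call returned (one of the last four; its "shot" number tells which), for a name from the list of things; names that differ only in an ending like _2 or _b are one class to them, and where a whole thing is asked for, a point or a joint stands for the part that bears it (a point fixed in the world has none). Each returns a list of dicts, best first, with "p" (0 to 1); they miss things now and then, are a little off and sometimes report something else, mostly with a low value. They report only what shows in the picture. A call takes as long as a camera call. They do not tell look-alikes from the thing itself.
- r.outline_of(picture, thing): "pixels" (480x640 bool, what is visible of it) and "extent" ([left, top, right, bottom] in pixels, round what is visible of it).
The state is a dict: "clock": time; "qpos": joint angles; "joint_vel": joint speeds; "tau": joint torques, N m; "eef_pos": TCP position; "tcp_rot": TCP orientation; "ft_force": force on the tool from outside, world axes, zero at the start; "ft_torque": the same for the moment, N m; "width": finger opening in m; "grip_force": force on a finger pad.
Only numpy, scipy, OpenCV 4.12 (cv2) and the standard library are available. Lean on these libraries where they do the work, as an engineer would, in place of code of your own. Each camera call takes 0.05 s, during which the arm holds its last target. There are 200 camera calls.

### The job

First unlock the green drum's cover with a quarter turn anticlockwise, lift it off and lay it flat, right way up, on the bench clear of the drum. Then load every loose wooden handle into the hinged tray and, once all are in it, push the tray's red tab towards the drum so that the tray tips and all the handles slide into the drum; let the tray come back level. Finish by putting the cover back on the drum and turning it clockwise, back to its stops, so that it is locked; leave the tin, the jar and the weight where they stand.

Things in the scene. Friction and masses are not known exactly. Their poses are not given: they have to be found in the camera images.
- handle1: Loose octagonal pale wooden tool handle, 95 mm long, 26 mm across flats, with a 15 mm long, 21 mm thick brass ferrule at its +x end; about 70 g. Origin at the middle of its length on its axis; x along its length. It starts lying on the bench (origin 13 mm up). May be absent.
- handle2: Loose octagonal brown wooden tool handle, 95 mm long, 26 mm across flats, with a 15 mm long, 21 mm thick brass ferrule at its +x end; about 70 g. Origin at the middle of its length on its axis; x along its length. It starts lying on the bench (origin 13 mm up). May be absent.
- handle3: Loose octagonal pale wooden tool handle, 95 mm long, 26 mm across flats, with a 15 mm long, 21 mm thick brass ferrule at its +x end; about 70 g. Origin at the middle of its length on its axis; x along its length. It starts lying on the bench (origin 13 mm up). May be absent.
- handle4: Loose octagonal brown wooden tool handle, 95 mm long, 26 mm across flats, with a 15 mm long, 21 mm thick brass ferrule at its +x end; about 70 g. Origin at the middle of its length on its axis; x along its length. It starts lying on the bench (origin 13 mm up). May be absent.
- cover: Loose green round bayonet cover, disc 162 mm across, 8 mm thick, flat underneath, about 0.35 kg. Brass ears 24 mm wide stick out at +x and -x to 95 mm from the centre. Origin: centre of the underside, z up. Starts locked on the drum's rim, its x axis 0 to 0.22 rad anticlockwise (from above) of the drum's x axis.
- cover_grip (a point): Middle of the cover's wooden grip bar, on the cover's axis 40 mm above its underside. Bar along the cover's x (line of the ears), 74 mm long, 16 mm wide, from 8 to 58 mm above the underside.
- drum: Fixed green open drum, 160 mm outside, 150 mm inside, inner floor at z 5 mm, rim at z 140 mm. Origin: centre of its underside, 10 mm above the bench; z up. x axis: line of the cover's ears when locked against the stops. Turned 65 to 150 degrees anticlockwise from there (90 is best) the ears are free and the cover lifts straight off; it goes back the same way.
- drum_rim (a point): Centre of the drum's mouth, level with the rim. Two steel lugs overhang the rim from 87 to 104 mm out, 11 to 17 mm above it, outer wall at radius 100 mm: one from 12 degrees clockwise to 53 anticlockwise (from above) of the drum's +x, the other the same about -x. The stop for the ears is at each lug's clockwise end.
- tray_floor (a point): Centre of the inner floor (top face) of the aluminium tipping tray. Inside 112 mm (x) by 250 mm (y); walls 30 mm above the floor at both sides and the -y end; the +y end, towards the drum, is open, its lip 125 mm from this point. Floor 192 mm above the bench when level. z normal to the floor, y towards the drum.
- tray_hinge (a point): Fixed point on the tray's hinge axis, under the lip, midway across; 130 mm above the bench, 62 mm below the lip. x: the hinge axis; y: level, towards the drum's axis, 98 mm away.
- push_tab (a point): Point on the rear face (away from the drum, -y) of the upright red push tab on the tray's -x side by the lip. Tab 47 mm wide (point midway), 8 mm thick, from 45 mm below to 30 mm above this point. When level the point is 105 mm above the hinge axis, 12 mm behind it (-y), 84.5 mm to its -x side. Axes turn with the tray.
- tray (a joint): Tilt of the tray, rad: 0 level (rest), to a stop at 0.95, as the tab is pushed towards the drum (+y) and the tail rises. Light return spring: about 4 to 9 N at the tab; it swings back level by itself in about a second when let go. Handles slide out beyond about 0.7 rad.
- brush_tin: Bystander: green tin with brushes in it, 92 mm across, 170 mm tall. Origin under its centre.
- oil_jar: Bystander: amber jar, 64 mm across, 100 mm tall. Origin under its centre.
- weight: Bystander: round steel weight, 90 mm across, 52 mm tall. Origin under its centre.
Things that resemble listed ones, but are neither listed nor needed, are in the scene too. Leave any pink look-alike of the handle2 alone.

How it is judged:
On the way, in this order (a step that is already met when the one before it is completed fails the run):
1. the cover is off the drum and lies flat on the bench (horizontal distance between cover and drum above 0.155 m and height (world z) of cover below 0.02 m and angle between cover's own z axis and vertical below 0.1 rad and contact force between cover and the fingers below 0.2 N), for 0.2 s.
2. every handle present lies in the tray, let go, with the tray level (x of handle1 in the frame of tray_floor between -0.056 and 0.056 m and y of handle1 in the frame of tray_floor between -0.125 and 0.125 m and z of handle1 in the frame of tray_floor between 0 and 0.075 m and linear speed of each of handle1, handle2, handle3, handle4 below 0.03 m/s and contact force between each of handle1, handle2, handle3, handle4 and the fingers below 0.2 N and x of handle2 in the frame of tray_floor between -0.056 and 0.056 m and y of handle2 in the frame of tray_floor between -0.125 and 0.125 m and z of handle2 in the frame of tray_floor between 0 and 0.075 m and x of handle3 in the frame of tray_floor between -0.056 and 0.056 m and y of handle3 in the frame of tray_floor between -0.125 and 0.125 m and z of handle3 in the frame of tray_floor between 0 and 0.075 m and x of handle4 in the frame of tray_floor between -0.056 and 0.056 m and y of handle4 in the frame of tray_floor between -0.125 and 0.125 m and z of handle4 in the frame of tray_floor between 0 and 0.075 m and horizontal distance between cover and drum above 0.155 m and value of joint tray below 0.08 rad), for 0.2 s.
3. the tray is tipped towards the drum by more than 0.6 rad (value of joint tray above 0.6 rad), for 0.1 s.
4. every handle present is inside the drum, the tray is back level and the cover is still off (horizontal distance between each of handle1, handle2, handle3, handle4 and drum below 0.075 m and z of handle1 in the frame of drum between 0 and 0.13 m and z of handle2 in the frame of drum between 0 and 0.13 m and z of handle3 in the frame of drum between 0 and 0.13 m and z of handle4 in the frame of drum between 0 and 0.13 m and horizontal distance between cover and drum above 0.155 m and value of joint tray below 0.08 rad), for 0.2 s.
At the end, for the whole second after the job is handed in: Every handle present is inside the drum (centre below the rim), the tray is level (joint under 0.08 rad), and the cover lies flat on the rim, centred within 9 mm, with its ears turned back under the lugs (cover x axis within 0.35 rad of the drum's x axis, either way round), at rest (horizontal distance between each of handle1, handle2, handle3, handle4 and drum below 0.075 m and z of handle1 in the frame of drum between 0 and 0.13 m and z of handle2 in the frame of drum between 0 and 0.13 m and z of handle3 in the frame of drum between 0 and 0.13 m and z of handle4 in the frame of drum between 0 and 0.13 m and value of joint tray below 0.08 rad and horizontal distance between cover and drum below 0.009 m and z of cover in the frame of drum between 0.136 and 0.145 m and angle between cover's own z axis and vertical below 0.05 rad and angle between the x axis of cover and the x axis of drum, either way round below 0.35 rad and linear speed of cover below 0.02 m/s); the robot touches nothing.
It fails at once if the tin, the jar or the weight is shifted by more than 3 cm or tipped (distance of any of brush_tin, oil_jar, weight from where it was at the start of the episode above 0.03 m or angle between any of brush_tin, oil_jar, weight's own z axis and vertical above 0.3 rad).
Of handle1, handle2, handle3, handle4 only 2 to 4 are there at a start; the rules pass over those that are not, and their reading is None.
At some moment in a run one of handle1, handle2, handle3, handle4 may be knocked a few centimetres aside while the robot is not near it.
It also fails if it takes over 208 s, if anything falls off the work surface, if the arm or the gripper's body presses on something with over 40 N, if the wrist force passes 120 N, or if a joint passes its speed limit or range.

## Working session

There is one attempt and no reset: what is moved stays moved. The work goes in short steps, Python scripts to look and compute and a tool call to move; the robot and the scene stay as the last step left them, time stands still between calls to the robot, and variables do not carry over. Pictures are saved under pics/ and viewed, at most 14 in all, crops included, and the job is handed in when it is done.

Besides the shell and the picture viewer there is one more tool, called after ">>>" in YAML: its name, and indented under it one key for each argument. drive_tool: Moves the arm, as the interface text tells. Its arguments: {"type":"object","properties":{"steps":{"type":"array"},"grip":{"type":"number"}},"required":["steps"]}

```bash
ls; mkdir -p pics; cat > h.py <<'E'
import numpy as np, cv2
from station import r
def save(n,im): cv2.imwrite('pics/'+n+'.png',cv2.cvtColor(im,cv2.COLOR_RGB2BGR))
def cloud(c):
    K=c['intrinsics'];z=c['z_map'];v,u=np.mgrid[:480,:640]
    P=np.stack([(u-K[0,2])/K[0,0]*z,(v-K[1,2])/K[1,1]*z,z],-1)
    return (P-c['t'])@c['R']   # R^T (P-t)
E
python3 - <<'E'
from h import *
print(r.get_obs(), r.grip_point_offset)
for n in ('scene','top'):
    c=r.capture(n); save(n,c['image']); W=cloud(c); np.savez(n+'.npz',**{k:np.array(v) for k,v in c.items()})
    print(n,c['R'].round(3).tolist(),c['t'].round(3))
    for t in ('handle1','handle2','cover','cover_grip','drum','push_tab','tray_floor','brush_tin','oil_jar','weight'):
        try:
            for d in r.outline_of(c,t):
                m=d['pixels']&(c['z_map']>0); print(t,round(d['p'],2),[int(x) for x in d['extent']],np.median(W[m],0).round(3))
        except Exception as e: print(t,e)
E
```

```text
pics
{'clock': 0.0, 'qpos': array([ 1.16339746e+00,  2.59202988e-01,  2.07929915e-02,  1.33369318e+00,
       -1.23038062e-05,  1.41817474e+00]), 'joint_vel': array([-0.00120189,  0.00039084,  0.00092062,  0.0010375 ,  0.00099887,
       -0.00117705]), 'tau': array([-1.63751392e-04, -5.55642235e+01,  3.44529819e+01,  1.37907339e-02,
       -2.26999687e-04,  3.47040395e-05]), 'eef_pos': array([0.13853064, 0.5319964 , 0.23067259]), 'tcp_rot': array([-1.74671656e-04,  1.27044347e-01,  9.91896823e-01, -6.29675426e-04]), 'ft_force': array([-0.28329741,  0.87852033, -0.9851486 ]), 'ft_torque': array([-0.04966322,  0.02077731, -0.01609805]), 'grip_force': 0.0, 'width': 0.08549062236020111} 0.0187
scene [[0.678, 0.735, -0.013], [0.455, -0.433, -0.778], [-0.578, 0.521, -0.628]] [-0.347 -0.145  1.554]
handle1 0.97 [229, 304, 259, 344] [ 0.554 -0.263  0.021]
handle1 0.78 [149, 279, 186, 300] [ 0.331 -0.324  0.021]
handle1 0.77 [143, 325, 191, 346] [ 0.451 -0.401  0.021]
handle1 0.74 [169, 349, 211, 383] [ 0.564 -0.407  0.021]
handle1 0.59 [191, 298, 239, 315] [ 0.456 -0.268  0.021]
handle1 0.58
[... 1785 characters left out ...]
 148, 209, 234] [0.63  0.245 0.158]
cover_grip 0.96 [126, 146, 211, 235] [0.631 0.245 0.158]
cover_grip 0.52 [206, 156, 354, 247] [0.629 0.028 0.191]
drum 0.69 [123, 137, 218, 249] [0.587 0.226 0.163]
push_tab 0.7 [209, 157, 349, 247] [0.629 0.028 0.191]
push_tab 0.48 [129, 138, 214, 247] [0.593 0.225 0.162]
tray_floor 0.82 [208, 157, 351, 250] [0.629 0.028 0.191]
brush_tin 0.77 [330, 102, 378, 161] [ 0.766 -0.114  0.109]
brush_tin 0.36 [399, 273, 441, 301] [ 0.452 -0.263  0.022]
oil_jar 0.57 [266, 115, 295, 149] [0.769 0.031 0.097]
oil_jar 0.47 [125, 147, 207, 236] [0.631 0.245 0.158]
weight 0.92 [406, 150, 453, 193] [ 0.704 -0.28   0.035]
weight 0.5 [210, 159, 354, 248] [0.629 0.029 0.191]
```

View images.

```bash
python3 - <<'E'
import cv2
t=cv2.imread('pics/top.png'); cv2.imwrite('pics/topc.png',cv2.resize(t[90:380,100:530],None,fx=1.85,fy=1.85,interpolation=3))
t=cv2.imread('pics/scene.png'); cv2.imwrite('pics/scenec.png',cv2.resize(t[140:420,120:500],None,fx=2.1,fy=2.1,interpolation=3))
E
```

```text
(no output)
```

View pics/topc.png

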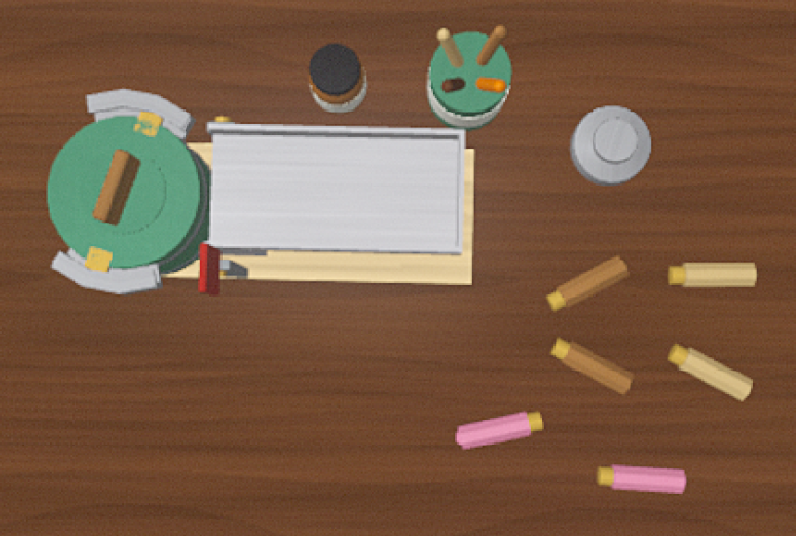

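View pics/scenec.png

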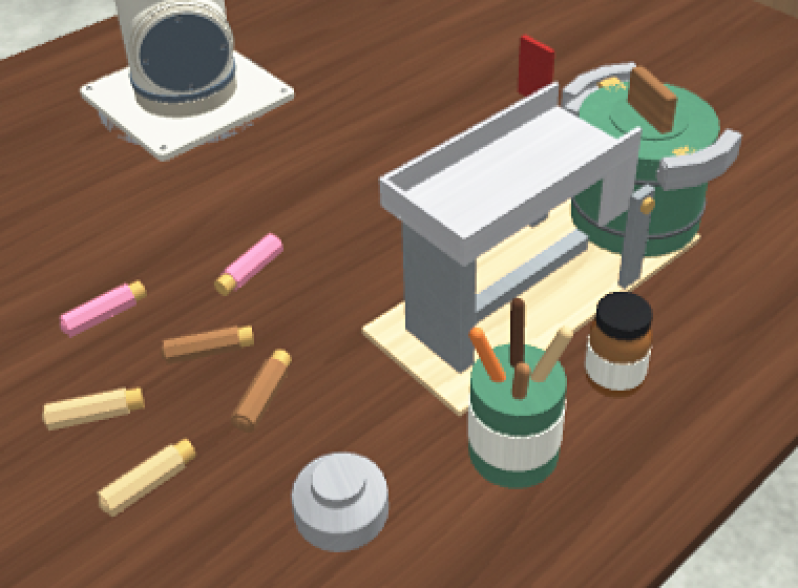

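```bash
cat >> h.py <<'E'
def yaw_now(o):
    w,x,y,z=o['tcp_rot']; return np.arctan2(2*(x*y+w*z),1-2*(y*y+z*z))
def axis(P):
    q=P[:,:2]-P[:,:2].mean(0); return np.degrees(np.arctan2(*np.linalg.svd(q,full_matrices=False)[2][0][::-1]))%180
def handles(c,show=True):
    W=cloud(c); out=[]
    hsv=cv2.cvtColor(c['image'],cv2.COLOR_RGB2HSV)
    for d in r.outline_of(c,'handle1'):
        m=d['pixels']&(c['z_map']>0); e=d['extent']
        if d['p']<.3 or m.sum()<100 or m.sum()>1500: continue
        P=W[m]; t=P[P[:,2]>np.percentile(P[:,2],50)-.004]
        (cx,cy),(w,h),a=cv2.minAreaRect((t[:,:2]*1000).astype(np.float32))
        rgb=np.median(c['image'][m],0)
        out.append((cx/1000,cy/1000,axis(t)))
        print(round(d['p'],2),'ctr %.3f %.3f'%(cx/1000,cy/1000),'len %.0f %.0f'%(w,h),'axis %.1f'%axis(t),'z %.3f'%np.median(P[:,2]),rgb)
    return out
def go(x,y,z,yaw_deg):
    """rows needed: shift in tool axes and roll to reach world TCP target with tool-x yaw (deg)"""
    o=r.get_obs(); y0=yaw_now(o); d=np.array([x,y,z])-o['eef_pos']
    tx=np.array([np.cos(y0),np.sin(y0),0]); ty=np.array([np.sin(y0),-np.cos(y0),0])
    y1=np.radians(yaw_deg); tx1=np.array([np.cos(y1),np.sin(y1),0]); ty1=np.array([np.sin(y1),-np.cos(y1),0])
    roll=-((np.degrees(y1-y0)+180)%360-180)
    print('now',o['eef_pos'].round(4),'yaw %.1f'%np.degrees(y0),'q6 %.2f'%o['qpos'][5],'w %.4f t %.1f'%(o['width'],o['clock']))
    print('old axes',(1000*np.array([d@tx,d@ty,-d[2]])).round(1),'roll %.1f'%roll,'new axes',(1000*np.array([d@tx1,d@ty1,-d[2]])).round(1))
E
python3 - <<'E'
from h import *
for n in('top','scene'):
    c=dict(np.load(n+'.npz')); W=cloud(c); im=c['image'].astype(int); hsv=cv2.cvtColor(c['image'],cv2.COLOR_RGB2HSV)
    near=(np.hypot(W[...,0]-.63,W[...,1]-.24)<.13)&(c['z_map']>0)
    green=near&(hsv[...,0]>60)&(hsv[...,0]<95)&(hsv[...,1]>80)
    t=green&(abs(W[...,2]-.156)<.006)
    (cx,cy),rad=cv2.minEnclosingCircle((W[t][:,:2]*1000).astype(np.float32)); print(n,'cover circle',cx,cy,rad,W[t][:,2].mean())
    g=near&(W[...,2]>.200); print('bar',W[g].mean(0),axis(W[g]),g.sum(), cv2.minAreaRect((W[g][:,:2]*1000).astype(np.float32)))
    ye=near&(hsv[...,0]>18)&(hsv[...,0]<32)&(hsv[...,1]>120)&(W[...,2]<.17)&(W[...,2]>.14)
    nc,l,st,ce=cv2.connectedComponentsWithStats(ye.astype(np.uint8))
    for i in range(1,nc):
        if st[i,4]>15: print('ear',W[l==i].mean(0),st[i,4])
    lug=near&(hsv[...,1]<60)&(abs(W[...,2]-.166)<.008)&(W[...,1]>.1); nc,l,st,ce=cv2.connectedComponentsWithStats(lug.astype(np.uint8))
    for i in range(1,nc):
        if st[i,4]>40:
            P=W[l==i]; a=np.degrees(np.arctan2(P[:,1]-cy/1000,P[:,0]-cx/1000))
            print('lug',P.mean(0),st[i,4],'ang',np.percentile(a%360,[1,50,99]))
    tr=(c['z_map']>0)&(abs(W[...,2]-.192)<.006)&(abs(W[...,0]-.63)<.06)&(W[...,1]<.17)&(W[...,1]>-.12)
    print('tray',cv2.minAreaRect((W[tr][:,:2]*1000).astype(np.float32)))
    red=(c['z_map']>0)&((hsv[...,0]<5)|(hsv[...,0]>175))&(hsv[...,1]>170)&(W[...,2]>.15)
    print('red',W[red].min(0),W[red].max(0),cv2.minAreaRect((W[red][:,:2]*1000).astype(np.float32)))
E
```

```text
top cover circle 631.6668701171875 250.71176147460938 80.93061828613281 0.15715324235805306
bar [0.61429743 0.20241597 0.21810009] 58.14741636052517 632 ((635.6019897460938, 177.00228881835938), (152.96116638183594, 145.18624877929688), 62.708984375)
ear [0.70707041 0.2233706  0.15647204] 76
ear [0.56013706 0.27538903 0.15668664] 126
lug [0.72259239 0.23313361 0.16542734] 558 ang [  0.58758239 326.68467795 359.32023189]
lug [0.54318768 0.26603181 0.1656727 ] 552 ang [136.86598978 170.3272352  202.78130744]
tray ((627.742919921875, 27.27782440185547), (250.6896209716797, 118.4482650756836), 89.23253631591797)
red [0.52325225 0.14183743 0.21652791] [0.56707721 0.14890879 0.26786439] ((545.1708374023438, 145.46278381347656), (43.85483932495117, 6.915786266326904), 0.9507084488868713)
scene cover circle 634.6624145507812 249.9555206298828 81.57794189453125 0.15816540040980448
bar [0.6028469  0.17315017 0.22188447] 43.964272419550696 527 ((615.643798828125, 194.52993774414062), (154.08042907714844, 143.41561889648438), 0.9622624516487122)
ear [0.55225245 0.27890349 0.1576658 ] 23
lug [0.5436127  0.26158615 0.16584618] 216 ang [140.37519249 173.24082149 202.84300937]
lug [0.72372182 0.22672077 0.16504849] 340 ang [  0.54462963 327.40229315 359.44238639]
tray ((630.0053100585938, 24.71276092529297), (119.92082977294922, 260.67742919921875), 0.0036722642835229635)
red [0.52205816 0.1378345  0.19111154] [0.57232079 0.15009452 0.26710035] ((547.0881958007812, 143.12489318847656), (12.219179153442383, 50.36012649536133), 86.20623016357422)
```

```bash
python3 - <<'E'
from h import *
go(.633,.250,.27,160.5)
E
```

```text
now [0.1386 0.5322 0.2313] yaw 165.4 q6 1.42 w 0.0854 t 1.1
old axes [-549.5 -148.5  -38.7] roll 4.9 new axes [-560.2 -101.   -38.7]
```

>>> drive_tool:
  steps:
    - {"translation": [-0.036, -0.01, -0.008], "roll": 0}
    - {"translation": [-0.037, -0.01, -0.008], "roll": 0}
    - {"translation": [-0.037, -0.01, -0.008], "roll": 0}
    - {"translation": [-0.037, -0.01, -0.008], "roll": 0}
    - {"translation": [-0.037, -0.01, -0.007], "roll": 0}

```text
clock: 1.6
eef_pos: [0.3053, 0.4366, 0.2708]
tcp_rot: [0.0, 0.127, 0.992, 0.0]
ft_force: [0.2, -0.8, 0.3]
width: 0.0854
grip_force: 0.0
```

>>> drive_tool:
  steps:
    - {"translation": [-0.036, -0.01, 0], "roll": 0}
    - {"translation": [-0.037, -0.01, 0], "roll": 0}
    - {"translation": [-0.037, -0.01, 0], "roll": 0}
    - {"translation": [-0.037, -0.01, 0], "roll": 0}
    - {"translation": [-0.037, -0.01, 0], "roll": 0}

```text
clock: 2.1
eef_pos: [0.4708, 0.3417, 0.2704]
tcp_rot: [0.0, 0.127, 0.992, 0.0]
ft_force: [0.6, 0.5, 1.1]
width: 0.0856
grip_force: 0.0
```

>>> drive_tool:
  steps:
    - {"translation": [-0.036, -0.01, 0], "roll": 0}
    - {"translation": [-0.037, -0.01, 0], "roll": 0}
    - {"translation": [-0.037, -0.01, 0], "roll": 0}
    - {"translation": [-0.037, -0.01, 0], "roll": 0}
    - {"translation": [-0.035, -0.008, 0], "roll": 4.9}

```text
clock: 2.6
eef_pos: [0.6349, 0.2492, 0.2702]
tcp_rot: [0.0, 0.17, 0.985, -0.0]
ft_force: [-0.5, -0.1, 0.3]
width: 0.0856
grip_force: 0.0
```

```bash
cat >> h.py <<'E'
def wcloud(c,o):
    K=c['intrinsics'];z=c['z_map'];v,u=np.mgrid[:480,:640]
    a=(u-K[0,2])/K[0,0]; b=(v-K[1,2])/K[1,1]; th=np.hypot(a,b); s=np.tan(np.clip(th,0,1.4))/np.maximum(th,1e-9)
    P=np.stack([a*s*z,b*s*z,z,np.ones_like(z)],-1)@np.array(c['tool_from_camera']).T
    from scipy.spatial.transform import Rotation as Ro
    w,x,y,q=o['tcp_rot']; return Ro.from_quat([x,y,q,w]).apply(P[...,:3].reshape(-1,3)).reshape(480,640,3)+o['eef_pos']
E
python3 - <<'E'
from h import *
o=r.get_obs(); c=r.capture('wrist'); W=wcloud(c,o); save('w1',c['image'])
hsv=cv2.cvtColor(c['image'],cv2.COLOR_RGB2HSV)
near=(np.hypot(W[...,0]-.63,W[...,1]-.25)<.13)&(c['z_map']>0)
green=near&(hsv[...,0]>60)&(hsv[...,0]<95)&(hsv[...,1]>80)&(abs(W[...,2]-.158)<.006)
g=near&(abs(W[...,2]-.208)<.004)&(np.hypot(W[...,0]-.63,W[...,1]-.25)<.06)&(hsv[...,0]<20)&(hsv[...,1]>80)
print(W[near][:,2].min(),green.sum(),g.sum())
print(cv2.minEnclosingCircle((W[green][:,:2]*1000).astype(np.float32)))
if g.sum()>20: print('bar',W[g].mean(0),axis(W[g]),cv2.minAreaRect((W[g][:,:2]*1000).astype(np.float32)))
go(.633,.250,.27,160.5)
E
```

```text
-0.002634720496054288 29314 2849
((631.3092651367188, 251.72129821777344), 79.8650131225586)
bar [0.62819677 0.25253091 0.2084348 ] 161.06493477920995 ((630.6138305664062, 251.55252075195312), (14.509294509887695, 73.08871459960938), 71.00801086425781)
now [0.6389 0.2463 0.2684] yaw 159.8 q6 0.60 w 0.0854 t 2.6
old axes [ 6.8  1.5 -1.6] roll -0.7 new axes [ 6.8  1.5 -1.6]
```

View pics/w1.png

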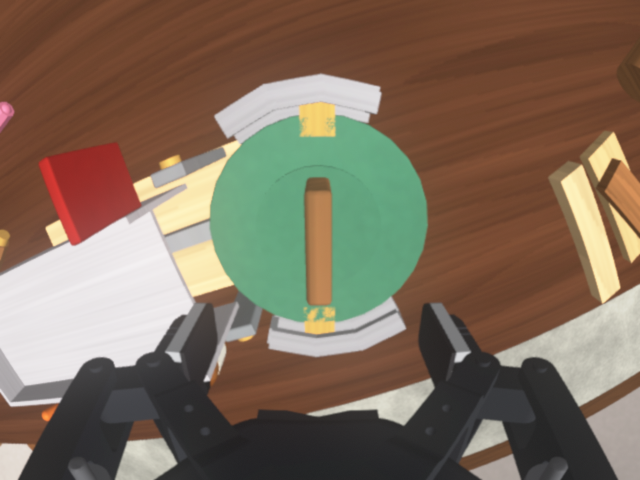

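```bash
python3 - <<'E'
from h import *
for i in range(3): r.capture('wrist')
o=r.get_obs(); c=r.capture('wrist'); W=wcloud(c,o)
hsv=cv2.cvtColor(c['image'],cv2.COLOR_RGB2HSV)
near=(np.hypot(W[...,0]-.63,W[...,1]-.25)<.13)&(c['z_map']>0)
green=near&(hsv[...,0]>60)&(hsv[...,0]<95)&(hsv[...,1]>80)&(abs(W[...,2]-.158)<.006)
g=near&(abs(W[...,2]-.208)<.004)&(np.hypot(W[...,0]-.63,W[...,1]-.25)<.06)&(hsv[...,0]<20)&(hsv[...,1]>80)
print(cv2.minEnclosingCircle((W[green][:,:2]*1000).astype(np.float32)))
if g.sum()>20: print('bar',W[g].mean(0),axis(W[g]),cv2.minAreaRect((W[g][:,:2]*1000).astype(np.float32)))
go(.633,.250,.175,160.5)
E
```

```text
((631.344482421875, 251.67840576171875), 80.0291748046875)
bar [0.62817938 0.25266826 0.20841386] 161.1079631324477 ((630.5379028320312, 251.71990966796875), (14.673286437988281, 73.25985717773438), 71.0660171508789)
now [0.6334 0.2504 0.2699] yaw 160.5 q6 0.59 w 0.0854 t 2.9
old axes [ 0.2 -0.5 94.9] roll 0.0 new axes [ 0.2 -0.5 94.9]
```

>>> drive_tool:
  steps:
    - {"translation": [0.002, 0, 0.02], "roll": -0.5}
    - {"translation": [0, 0, 0.025], "roll": 0}
    - {"translation": [0, 0, 0.025], "roll": 0}
    - {"translation": [0, 0, 0.02], "roll": 0}
    - {"translation": [0, 0, 0.005], "roll": 0}

```text
clock: 3.35
eef_pos: [0.6297, 0.2518, 0.1736]
tcp_rot: [-0.001, 0.164, 0.986, -0.001]
ft_force: [-0.2, -0.5, 1.2]
width: 0.0855
grip_force: 0.0
```

>>> drive_tool:
  steps:
    - {"translation": [0, 0, 0], "roll": 0}
    - {"translation": [0, 0, 0], "roll": 0}
    - {"translation": [0, 0, 0], "roll": 0}
    - {"translation": [0, 0, 0], "roll": 0}
    - {"translation": [0, 0, 0], "roll": 0}
  grip: 0

```text
clock: 3.85
eef_pos: [0.6319, 0.2511, 0.1762]
tcp_rot: [0.001, 0.165, 0.986, 0.0]
ft_force: [-3.3, -0.1, -0.1]
width: 0.0154
grip_force: 58.6
```

>>> drive_tool:
  steps:
    - {"translation": [0, 0, 0], "roll": 0}
    - {"translation": [0, 0, 0], "roll": 0}
    - {"translation": [0, 0, 0], "roll": 0}
    - {"translation": [0, 0, 0], "roll": -2}
    - {"translation": [0, 0, 0], "roll": -4}

```text
clock: 4.35
eef_pos: [0.6321, 0.251, 0.1761]
tcp_rot: [0.001, 0.113, 0.994, 0.0]
ft_force: [-0.3, -0.0, 5.6]
width: 0.0154
grip_force: 59.8
```

>>> drive_tool:
  steps:
    - {"translation": [0, 0, 0], "roll": -7.2}
    - {"translation": [0, 0, 0], "roll": -7.2}
    - {"translation": [0, 0, 0], "roll": -7.2}
    - {"translation": [0, 0, 0], "roll": -7.2}
    - {"translation": [0, 0, 0], "roll": -7.2}

```text
clock: 4.85
eef_pos: [0.6321, 0.2511, 0.1761]
tcp_rot: [0.001, -0.202, 0.979, 0.0]
ft_force: [0.4, -0.0, 5.3]
width: 0.015
grip_force: 59.9
```

>>> drive_tool:
  steps:
    - {"translation": [0, 0, 0], "roll": -7.2}
    - {"translation": [0, 0, 0], "roll": -7.2}
    - {"translation": [0, 0, 0], "roll": -7.2}
    - {"translation": [0, 0, 0], "roll": -7.2}
    - {"translation": [0, 0, 0], "roll": -7.2}

```text
clock: 5.35
eef_pos: [0.6321, 0.2511, 0.1761]
tcp_rot: [0.001, -0.494, 0.869, -0.0]
ft_force: [-0.1, 0.3, 6.4]
width: 0.0151
grip_force: 59.9
```

```bash
python3 - <<'E'
from h import *
r.capture('top');r.capture('top')
print(r.get_obs()['ft_force'],r.get_obs()['ft_torque'])
go(.38,.30,.30,239)
E
```

```text
[ 0.01342122 -0.39653884  5.49110786] [-0.0218604   0.04508127  0.34649515]
now [0.6321 0.2511 0.1761] yaw -120.8 q6 -0.78 w 0.0152 t 5.5
old axes [  86.9  241.7 -123.9] roll 0.2 new axes [  87.9  241.3 -123.9]
```

>>> drive_tool:
  steps:
    - {"translation": [0, 0, -0.005], "roll": 0}
    - {"translation": [0, 0, -0.01], "roll": 0}
    - {"translation": [0, 0, -0.015], "roll": 0}
    - {"translation": [0, 0, -0.015], "roll": 0}
    - {"translation": [0, 0, -0.015], "roll": 0}

```text
clock: 5.95
eef_pos: [0.6315, 0.251, 0.2361]
tcp_rot: [-0.0, -0.492, 0.87, 0.0]
ft_force: [-0.5, 0.5, -3.7]
width: 0.0149
grip_force: 58.6
```

>>> drive_tool:
  steps:
    - {"translation": [0.011, 0.03, 0], "roll": 0}
    - {"translation": [0.013, 0.036, 0], "roll": 0}
    - {"translation": [0.013, 0.036, 0], "roll": 0}
    - {"translation": [0.013, 0.036, 0], "roll": 0}
    - {"translation": [0.013, 0.036, 0], "roll": 0}

```text
clock: 6.45
eef_pos: [0.4485, 0.2867, 0.2357]
tcp_rot: [-0.0, -0.492, 0.871, 0.0]
ft_force: [-0.6, 1.6, -3.1]
width: 0.0152
grip_force: 59.4
```

>>> drive_tool:
  steps:
    - {"translation": [0.013, 0.036, 0], "roll": 0}
    - {"translation": [0.011, 0.031, 0.01], "roll": 0}
    - {"translation": [0, 0, 0.03], "roll": 0}
    - {"translation": [0, 0, 0.04], "roll": 0}
    - {"translation": [0, 0, 0.04], "roll": 0}

```text
clock: 6.95
eef_pos: [0.3803, 0.301, 0.1152]
tcp_rot: [0.001, -0.493, 0.87, -0.0]
ft_force: [-0.2, -0.0, -4.2]
width: 0.015
grip_force: 59.6
```

>>> drive_tool:
  steps:
    - {"translation": [0, 0, 0.04], "roll": 0}
    - {"translation": [0, 0, 0.02], "roll": 0}
    - {"translation": [0, 0, 0.015], "roll": 0}
    - {"translation": [0, 0, 0.007], "roll": 0}
    - {"translation": [0, 0, 0], "roll": 0}

```text
clock: 7.45
eef_pos: [0.3802, 0.3005, 0.033]
tcp_rot: [-0.001, -0.492, 0.87, 0.0]
ft_force: [0.2, -0.4, -3.0]
width: 0.0152
grip_force: 59.4
```

>>> drive_tool:
  steps:
    - {"translation": [0, 0, 0.004], "roll": 0}
    - {"translation": [0, 0, 0.003], "roll": 0}
    - {"translation": [0, 0, 0.001], "roll": 0}
    - {"translation": [0, 0, 0], "roll": 0}
    - {"translation": [0, 0, 0], "roll": 0}

```text
clock: 7.95
eef_pos: [0.3806, 0.3008, 0.026]
tcp_rot: [0.001, -0.492, 0.87, -0.0]
ft_force: [-0.5, -2.6, 6.2]
width: 0.0152
grip_force: 60.7
```

>>> drive_tool:
  steps:
    - {"translation": [0, 0, 0], "roll": 0}
    - {"translation": [0, 0, 0], "roll": 0}
    - {"translation": [0, 0, 0], "roll": 0}
    - {"translation": [0, 0, 0], "roll": 0}
    - {"translation": [0, 0, 0], "roll": 0}
  grip: 0.06

```text
clock: 8.45
eef_pos: [0.3803, 0.3006, 0.0252]
tcp_rot: [-0.0, -0.492, 0.87, -0.0]
ft_force: [1.2, -0.0, 0.0]
width: 0.0601
grip_force: 0.0
```

>>> drive_tool:
  steps:
    - {"translation": [0, 0, -0.03], "roll": 0}
    - {"translation": [0, 0, -0.04], "roll": 0}
    - {"translation": [0, 0, -0.04], "roll": 0}
    - {"translation": [0, 0, -0.05], "roll": 0}
    - {"translation": [0, 0, -0.05], "roll": 0}

```text
clock: 8.95
eef_pos: [0.3798, 0.3003, 0.2371]
tcp_rot: [-0.0, -0.492, 0.87, -0.0]
ft_force: [1.7, 0.1, 0.2]
width: 0.0598
grip_force: 0.0
```

```bash
python3 - <<'E'
from h import *
r.capture('top')
c=r.capture('top'); save('top2',c['image']); W=cloud(c)
hsv=cv2.cvtColor(c['image'],cv2.COLOR_RGB2HSV)
g=(c['z_map']>0)&(hsv[...,0]>60)&(hsv[...,0]<95)&(hsv[...,1]>80)&(np.hypot(W[...,0]-.38,W[...,1]-.3)<.12)&(W[...,2]<.03)
print('cover',g.sum(),cv2.minEnclosingCircle((W[g][:,:2]*1000).astype(np.float32)),W[g][:,2].mean())
hs=handles(c)
go(hs[0][0],hs[0][1],.1,0)
E
```

```text
cover 3460 ((379.9964599609375, 302.4585876464844), 81.86697387695312) 0.007585748913640271
0.79 ctr 0.324 -0.317 len 97 26 axis 86.8 z 0.022 [208. 137. 160.]
0.77 ctr 0.447 -0.397 len 96 26 axis 62.5 z 0.022 [203. 176. 123.]
0.77 ctr 0.379 -0.154 len 24 97 axis 102.1 z 0.023 [214.  142.5 164.5]
0.74 ctr 0.453 -0.262 len 96 26 axis 62.6 z 0.022 [165. 119.  68.]
0.7 ctr 0.546 -0.256 len 26 97 axis 118.3 z 0.022 [165. 119.  69.]
0.67 ctr 0.558 -0.400 len 24 95 axis 90.7 z 0.022 [197. 171. 118.]
now [0.3815 0.3013 0.2384] yaw -121.0 q6 -0.53 w 0.0598 t 9.1
old axes [ 560.  -269.   138.4] roll -121.0 new axes [-57.8 618.6 138.4]
```

View pics/top2.png

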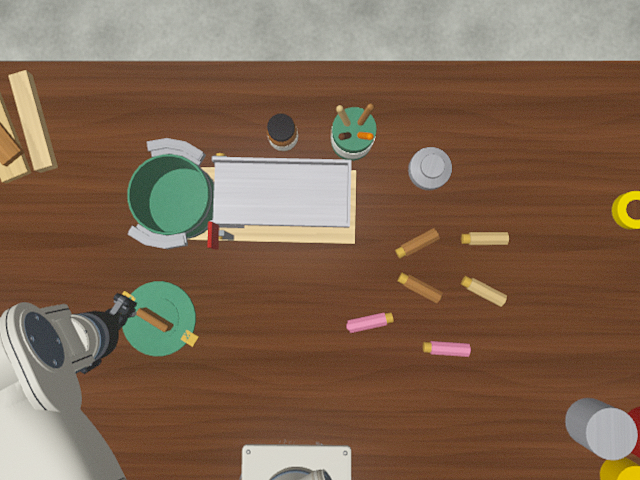

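>>> drive_tool:
  steps:
    - {"translation": [0.03, -0.023, 0], "roll": 0}
    - {"translation": [0.035, -0.028, 0], "roll": 0}
    - {"translation": [0.035, -0.028, 0], "roll": 0}
    - {"translation": [0.035, -0.028, 0], "roll": 0}
    - {"translation": [0.035, -0.028, 0], "roll": 0}

```text
clock: 9.6
eef_pos: [0.4078, 0.0838, 0.2342]
tcp_rot: [-0.001, -0.493, 0.87, 0.0]
ft_force: [1.5, -0.7, -0.2]
width: 0.06
grip_force: 0.0
```

>>> drive_tool:
  steps:
    - {"translation": [0.035, -0.028, 0], "roll": 0}
    - {"translation": [0.035, -0.028, 0], "roll": 0}
    - {"translation": [0.035, -0.028, 0], "roll": 0}
    - {"translation": [0.035, -0.028, 0], "roll": 0}
    - {"translation": [0.035, -0.028, 0], "roll": 0}

```text
clock: 10.1
eef_pos: [0.4378, -0.1385, 0.2342]
tcp_rot: [-0.0, -0.492, 0.87, 0.001]
ft_force: [1.6, 0.2, 0.3]
width: 0.0601
grip_force: 0.0
```

>>> drive_tool:
  steps:
    - {"translation": [0.035, -0.028, 0.03], "roll": 0}
    - {"translation": [0.035, -0.028, 0.03], "roll": 0}
    - {"translation": [0.031, -0.021, 0.03], "roll": 0}
    - {"translation": [0, 0, 0.028], "roll": 0}
    - {"translation": [0, 0, 0], "roll": -3.6}

```text
clock: 10.6
eef_pos: [0.4489, -0.2561, 0.1164]
tcp_rot: [-0.001, -0.519, 0.855, 0.004]
ft_force: [-0.3, 0.4, -0.1]
width: 0.0601
grip_force: 0.0
```

```bash
python3 - <<'E'
from h import *
for i in range(3): r.capture('top')
hs=handles(r.capture('top'))
go(.453,-.262,.005,62.6-180)
c=r.capture('wrist'); save('w2',c['image'])
E
```

```text
0.79 ctr 0.559 -0.400 len 24 94 axis 90.3 z 0.023 [186. 160. 110.]
0.7 ctr 0.546 -0.256 len 25 95 axis 118.2 z 0.023 [153. 109.  63.]
0.68 ctr 0.379 -0.154 len 25 99 axis 102.3 z 0.022 [199. 127. 149.]
now [ 0.4515 -0.2563  0.1217] yaw -117.5 q6 -1.77 w 0.0599 t 10.8
old axes [  4.3  -3.9 116.7] roll -0.1 new axes [  4.3  -3.9 116.7]
```

View pics/w2.png

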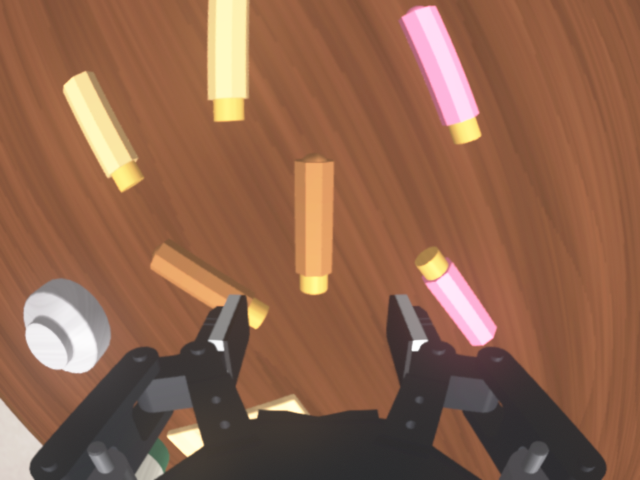

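>>> drive_tool:
  steps:
    - {"translation": [0.004, -0.004, 0.03], "roll": 0}
    - {"translation": [0, 0, 0.03], "roll": 0}
    - {"translation": [0, 0, 0.03], "roll": 0}
    - {"translation": [0, 0, 0.02], "roll": 0}
    - {"translation": [0, 0, 0.007], "roll": 0}

```text
clock: 11.4
eef_pos: [0.4526, -0.2611, 0.0033]
tcp_rot: [-0.0, -0.519, 0.855, 0.001]
ft_force: [-0.3, 0.1, 0.4]
width: 0.0601
grip_force: 0.0
```

>>> drive_tool:
  steps:
    - {"translation": [0, 0, 0], "roll": 0}
    - {"translation": [0, 0, 0], "roll": 0}
    - {"translation": [0, 0, 0], "roll": 0}
    - {"translation": [0, 0, 0], "roll": 0}
    - {"translation": [0, 0, 0], "roll": 0}
  grip: 0.0

```text
clock: 11.9
eef_pos: [0.454, -0.2624, 0.0061]
tcp_rot: [0.001, -0.52, 0.854, -0.001]
ft_force: [-0.8, 1.4, 6.0]
width: 0.0243
grip_force: 59.8
```

>>> drive_tool:
  steps:
    - {"translation": [0, 0, -0.04], "roll": 0}
    - {"translation": [0, 0, -0.05], "roll": 0}
    - {"translation": [0, 0, -0.05], "roll": 0}
    - {"translation": [0, 0, -0.05], "roll": 0}
    - {"translation": [0, 0, -0.05], "roll": 0}

```text
clock: 12.4
eef_pos: [0.4527, -0.2616, 0.2478]
tcp_rot: [0.0, -0.52, 0.854, -0.001]
ft_force: [1.5, -1.3, -0.9]
width: 0.0243
grip_force: 59.4
```

```bash
python3 - <<'E'
from h import *
for i in range(3): r.capture('top')
go(.629+.022,.028-.060,.197,-90)
E
```

```text
now [ 0.4542 -0.2626  0.2487] yaw -117.4 q6 -1.78 w 0.0245 t 12.6
old axes [-295.4  -68.6   51.7] roll -27.4 new axes [-230.6 -196.8   51.7]
```

>>> drive_tool:
  steps:
    - {"translation": [-0.03, -0.007, 0], "roll": 0}
    - {"translation": [-0.03, -0.007, 0], "roll": 0}
    - {"translation": [-0.03, -0.007, 0], "roll": 0}
    - {"translation": [-0.03, -0.007, 0], "roll": 0}
    - {"translation": [-0.03, -0.007, 0], "roll": 0}

```text
clock: 13.05
eef_pos: [0.5535, -0.1436, 0.2435]
tcp_rot: [-0.001, -0.519, 0.854, 0.001]
ft_force: [0.9, -0.4, -1.4]
width: 0.0244
grip_force: 59.4
```

>>> drive_tool:
  steps:
    - {"translation": [-0.03, -0.007, 0], "roll": 0}
    - {"translation": [-0.03, -0.007, 0], "roll": 0}
    - {"translation": [-0.03, -0.007, 0], "roll": 0}
    - {"translation": [-0.03, -0.007, 0], "roll": 0}
    - {"translation": [-0.025, -0.006, 0], "roll": 0}

```text
clock: 13.55
eef_pos: [0.6506, -0.0303, 0.2432]
tcp_rot: [-0.001, -0.52, 0.854, 0.001]
ft_force: [0.2, 0.0, -1.8]
width: 0.0245
grip_force: 59.4
```

>>> drive_tool:
  steps:
    - {"translation": [0, 0, 0], "roll": -6.7}
    - {"translation": [0, 0, 0], "roll": -6.7}
    - {"translation": [0, 0, 0], "roll": -6.7}
    - {"translation": [0, 0, 0], "roll": -6.5}
    - {"translation": [0, 0, 0], "roll": 0}

```text
clock: 14.05
eef_pos: [0.6497, -0.0316, 0.2434]
tcp_rot: [-0.001, -0.703, 0.711, 0.001]
ft_force: [-0.1, 0.0, -0.5]
width: 0.0241
grip_force: 59.4
```

```bash
python3 - <<'E'
from h import *
for i in range(2): r.capture('top')
go(.629+.021,.028-.060,.200,-90.8)
E
```

```text
now [ 0.6499 -0.0317  0.2438] yaw -91.0 q6 -1.73 w 0.0244 t 14.2
old axes [ 0.3 -0.1 43.8] roll -0.2 new axes [ 0.3 -0.1 43.8]
```

>>> drive_tool:
  steps:
    - {"translation": [0, 0, 0.012], "roll": 0}
    - {"translation": [0, 0, 0.015], "roll": 0}
    - {"translation": [0, 0, 0.01], "roll": 0}
    - {"translation": [0, 0, 0.006], "roll": 0}
    - {"translation": [0, 0, 0], "roll": 0}

```text
clock: 14.65
eef_pos: [0.6497, -0.0317, 0.2005]
tcp_rot: [-0.001, -0.702, 0.712, 0.001]
ft_force: [-0.8, 0.2, -0.9]
width: 0.0245
grip_force: 59.4
```

>>> drive_tool:
  steps:
    - {"translation": [0, 0, 0], "roll": 0}
    - {"translation": [0, 0, 0], "roll": 0}
    - {"translation": [0, 0, 0], "roll": 0}
    - {"translation": [0, 0, 0], "roll": 0}
    - {"translation": [0, 0, 0], "roll": 0}
  grip: 0.036

```text
clock: 15.15
eef_pos: [0.6503, -0.0318, 0.2019]
tcp_rot: [0.0, -0.702, 0.712, -0.0]
ft_force: [-0.0, -0.0, 0.1]
width: 0.036
grip_force: 0.0
```

>>> drive_tool:
  steps:
    - {"translation": [0, 0, -0.01], "roll": 0}
    - {"translation": [0, 0, -0.015], "roll": 0}
    - {"translation": [0, 0, -0.015], "roll": 0}
    - {"translation": [0, 0, -0.015], "roll": 0}
    - {"translation": [0, 0, 0], "roll": 0}

```text
clock: 15.65
eef_pos: [0.6509, -0.0319, 0.2595]
tcp_rot: [0.001, -0.702, 0.712, -0.002]
ft_force: [0.4, 0.0, -0.2]
width: 0.036
grip_force: 0.0
```

```bash
python3 - <<'E'
from h import *
r.capture('top'); hs=handles(r.capture('top'))
o=r.get_obs()
go(.546,-.256,.15,-61.7)
E
```

```text
0.75 ctr 0.546 -0.256 len 26 96 axis 118.1 z 0.023 [137.  96.  53.]
0.74 ctr 0.447 -0.397 len 97 26 axis 62.1 z 0.022 [172. 146.  98.]
0.65 ctr 0.324 -0.317 len 96 25 axis 87.0 z 0.022 [179. 114. 132.]
0.64 ctr 0.378 -0.154 len 26 98 axis 102.2 z 0.022 [183. 115. 136.]
0.63 ctr 0.558 -0.401 len 24 97 axis 90.3 z 0.022 [168. 143.  96.]
now [ 0.65   -0.0317  0.2562] yaw -90.8 q6 -1.73 w 0.0357 t 15.8
old axes [225.7 100.9 106.2] roll -29.1 new axes [148.2 197.9 106.2]
```

>>> drive_tool:
  steps:
    - {"translation": [0.032, 0.0144, 0], "roll": 0}
    - {"translation": [0.032, 0.0144, 0], "roll": 0}
    - {"translation": [0.032, 0.0144, 0], "roll": 0}
    - {"translation": [0.032, 0.0144, 0], "roll": 0}
    - {"translation": [0.032, 0.0144, 0], "roll": 0}

```text
clock: 16.3
eef_pos: [0.5749, -0.1917, 0.2558]
tcp_rot: [-0.0, -0.702, 0.712, 0.001]
ft_force: [0.6, -0.6, 1.0]
width: 0.036
grip_force: 0.0
```

>>> drive_tool:
  steps:
    - {"translation": [0.033, 0.0144, 0], "roll": 0}
    - {"translation": [0.033, 0.0145, 0], "roll": 0}
    - {"translation": [0, 0, 0.03], "roll": -7.3}
    - {"translation": [0, 0, 0.03], "roll": -7.3}
    - {"translation": [0, 0, 0.03], "roll": -7.3}
  grip: 0.06

```text
clock: 16.8
eef_pos: [0.5454, -0.2565, 0.1649]
tcp_rot: [-0.0, 0.826, -0.564, -0.0]
ft_force: [0.6, 0.5, -0.3]
width: 0.0599
grip_force: 0.0
```

>>> drive_tool:
  steps:
    - {"translation": [0, 0, 0.02], "roll": -7.2}
    - {"translation": [0, 0, 0.03], "roll": 0}
    - {"translation": [0, 0, 0], "roll": 0}
    - {"translation": [0, 0, 0], "roll": 0}
    - {"translation": [0, 0, 0], "roll": 0}

```text
clock: 17.3
eef_pos: [0.5467, -0.2566, 0.118]
tcp_rot: [0.0, 0.858, -0.513, 0.001]
ft_force: [0.6, -0.2, 0.8]
width: 0.0597
grip_force: 0.0
```

```bash
python3 - <<'E'
from h import *
go(.546,-.256,.006,-61.8)
E
```

```text
now [ 0.5467 -0.2566  0.118 ] yaw -61.7 q6 -2.64 w 0.0597 t 17.3
old axes [ -0.9   0.3 112. ] roll 0.1 new axes [ -0.9   0.3 112. ]
```

>>> drive_tool:
  steps:
    - {"translation": [-0.001, 0, 0.03], "roll": 0}
    - {"translation": [0, 0, 0.03], "roll": 0}
    - {"translation": [0, 0, 0.03], "roll": 0}
    - {"translation": [0, 0, 0.017], "roll": 0}
    - {"translation": [0, 0, 0.005], "roll": 0}

```text
clock: 17.8
eef_pos: [0.5455, -0.2553, 0.0041]
tcp_rot: [-0.0, 0.858, -0.513, -0.0]
ft_force: [-0.8, -0.5, 0.5]
width: 0.06
grip_force: 0.0
```

>>> drive_tool:
  steps:
    - {"translation": [0, 0, 0], "roll": 0}
    - {"translation": [0, 0, 0], "roll": 0}
    - {"translation": [0, 0, 0], "roll": 0}
    - {"translation": [0, 0, 0], "roll": 0}
    - {"translation": [0, 0, 0], "roll": 0}
  grip: 0.0

```text
clock: 18.3
eef_pos: [0.5466, -0.256, 0.0065]
tcp_rot: [0.0, 0.859, -0.513, 0.002]
ft_force: [-0.0, 0.1, 6.9]
width: 0.0241
grip_force: 59.5
```

>>> drive_tool:
  steps:
    - {"translation": [0, 0, -0.05], "roll": 0}
    - {"translation": [0, 0, -0.05], "roll": 7.3}
    - {"translation": [0, 0, -0.05], "roll": 7.3}
    - {"translation": [0, 0, -0.05], "roll": 7.3}
    - {"translation": [0, 0, -0.05], "roll": 7.2}

```text
clock: 18.8
eef_pos: [0.5453, -0.2551, 0.2579]
tcp_rot: [0.0, -0.7, 0.714, -0.001]
ft_force: [1.4, -0.7, -0.9]
width: 0.0246
grip_force: 59.4
```

```bash
python3 - <<'E'
from h import *
for i in range(2): r.capture('top')
go(.651,.073,.200,-90.8)
E
```

```text
now [ 0.5473 -0.2564  0.2631] yaw -91.0 q6 -2.13 w 0.0240 t 18.9
old axes [-331.2  -97.8   63.1] roll -0.2 new axes [-330.8  -99.1   63.1]
```

>>> drive_tool:
  steps:
    - {"translation": [-0.033, -0.01, 0], "roll": 0}
    - {"translation": [-0.033, -0.01, 0], "roll": 0}
    - {"translation": [-0.033, -0.01, 0], "roll": 0}
    - {"translation": [-0.033, -0.01, 0], "roll": 0}
    - {"translation": [-0.033, -0.01, 0], "roll": 0}

```text
clock: 19.4
eef_pos: [0.5981, -0.0898, 0.2552]
tcp_rot: [0.0, -0.702, 0.712, -0.0]
ft_force: [0.8, 0.4, -0.6]
width: 0.0242
grip_force: 59.4
```

>>> drive_tool:
  steps:
    - {"translation": [-0.033, -0.01, 0], "roll": 0}
    - {"translation": [-0.033, -0.01, 0], "roll": 0}
    - {"translation": [-0.033, -0.01, 0], "roll": 0}
    - {"translation": [-0.033, -0.01, 0], "roll": 0}
    - {"translation": [-0.033, -0.009, 0], "roll": 0}

```text
clock: 19.9
eef_pos: [0.6495, 0.0746, 0.2552]
tcp_rot: [0.0, -0.702, 0.712, -0.0]
ft_force: [0.6, -0.3, -0.9]
width: 0.0243
grip_force: 59.4
```

```bash
python3 - <<'E'
from h import *
for i in range(6): r.capture('top')
go(.651,.073,.200,-90.8)
E
```

```text
now [0.6491 0.0726 0.2549] yaw -90.8 q6 -1.57 w 0.0245 t 20.2
old axes [-0.4 -1.9 54.9] roll -0.0 new axes [-0.4 -1.9 54.9]
```

>>> drive_tool:
  steps:
    - {"translation": [0, -0.002, 0.014], "roll": 0}
    - {"translation": [0, 0, 0.02], "roll": 0}
    - {"translation": [0, 0, 0.013], "roll": 0}
    - {"translation": [0, 0, 0.007], "roll": 0}
    - {"translation": [0, 0, 0], "roll": 0}

```text
clock: 20.7
eef_pos: [0.6508, 0.0722, 0.2001]
tcp_rot: [-0.0, -0.702, 0.712, 0.0]
ft_force: [-0.5, 0.6, -0.4]
width: 0.0241
grip_force: 59.4
```

>>> drive_tool:
  steps:
    - {"translation": [0, 0, 0], "roll": 0}
    - {"translation": [0, 0, 0], "roll": 0}
    - {"translation": [0, 0, 0], "roll": 0}
    - {"translation": [0, 0, 0], "roll": 0}
    - {"translation": [0, 0, 0], "roll": 0}
  grip: 0.036

```text
clock: 21.2
eef_pos: [0.6513, 0.0732, 0.2009]
tcp_rot: [0.0, -0.702, 0.712, -0.0]
ft_force: [0.7, 0.0, 1.1]
width: 0.0359
grip_force: 0.0
```

>>> drive_tool:
  steps:
    - {"translation": [0, 0, -0.01], "roll": 0}
    - {"translation": [0, 0, -0.015], "roll": 0}
    - {"translation": [0, 0, -0.015], "roll": 0}
    - {"translation": [0, 0, -0.015], "roll": 0}
    - {"translation": [0.02, 0.004, 0], "roll": 0}

```text
clock: 21.7
eef_pos: [0.6478, 0.0546, 0.2586]
tcp_rot: [0.002, -0.703, 0.711, -0.001]
ft_force: [-0.5, 0.1, -0.8]
width: 0.036
grip_force: 0.0
```

>>> drive_tool:
  steps:
    - {"translation": [0.042, 0.0075, 0], "roll": 0}
    - {"translation": [0.042, 0.0075, 0], "roll": 0}
    - {"translation": [0.042, 0.0075, 0], "roll": 0}
    - {"translation": [0.042, 0.0075, 0], "roll": 0}
    - {"translation": [0.042, 0.0075, 0], "roll": 0}

```text
clock: 22.2
eef_pos: [0.6061, -0.1578, 0.2567]
tcp_rot: [0.0, -0.702, 0.712, -0.0]
ft_force: [1.0, -0.6, -0.2]
width: 0.0356
grip_force: 0.0
```

>>> drive_tool:
  steps:
    - {"translation": [0.042, 0.0075, 0], "roll": 0}
    - {"translation": [0.042, 0.0075, 0.02], "roll": 0}
    - {"translation": [0.042, 0.0075, 0.03], "roll": 0}
    - {"translation": [0.042, 0.0075, 0.03], "roll": 0}
    - {"translation": [0.042, 0.0075, 0.03], "roll": 0}
  grip: 0.06

```text
clock: 22.7
eef_pos: [0.5668, -0.3623, 0.1494]
tcp_rot: [0.0, -0.702, 0.712, -0.001]
ft_force: [1.7, -0.6, -0.7]
width: 0.0602
grip_force: 0.0
```

```bash
python3 - <<'E'
from h import *
for i in range(3): r.capture('top')
c=r.capture('top'); hs=handles(c); save('top3',c['image'][130:430,120:520])
go(.558,-.401,.006,-89.7)
E
```

```text
0.81 ctr 0.651 0.071 len 96 25 axis 89.0 z 0.214 [146. 107.  68.]
0.68 ctr 0.378 -0.154 len 26 98 axis 102.3 z 0.022 [190. 119. 141.]
0.57 ctr 0.650 -0.033 len 98 26 axis 88.3 z 0.213 [146.  106.5  68. ]
0.56 ctr 0.546 -0.324 len 27 158 axis 101.5 z 0.021 [173. 148.  96.]
now [ 0.5673 -0.3606  0.1502] yaw -90.8 q6 -2.25 w 0.0600 t 22.9
old axes [ 40.5   8.7 144.2] roll -1.1 new axes [ 40.3   9.5 144.2]
```

View pics/top3.png

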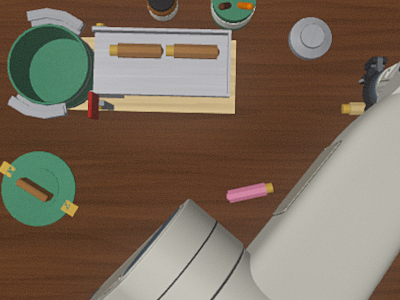

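>>> drive_tool:
  steps:
    - {"translation": [0.02, 0.005, 0.03], "roll": -1.1}
    - {"translation": [0.02, 0.0045, 0.03], "roll": 0}
    - {"translation": [0, 0, 0.04], "roll": 0}
    - {"translation": [0, 0, 0.03], "roll": 0}
    - {"translation": [0, 0, 0.014], "roll": 0}

```text
clock: 23.45
eef_pos: [0.5577, -0.3987, 0.0042]
tcp_rot: [-0.0, 0.71, -0.705, -0.001]
ft_force: [-0.5, -0.1, 0.2]
width: 0.0601
grip_force: 0.0
```

>>> drive_tool:
  steps:
    - {"translation": [0, 0, 0], "roll": 0}
    - {"translation": [0, 0, 0], "roll": 0}
    - {"translation": [0, 0, 0], "roll": 0}
    - {"translation": [0, 0, 0], "roll": 0}
    - {"translation": [0, 0, 0], "roll": 0}
  grip: 0.0

```text
clock: 23.95
eef_pos: [0.5587, -0.401, 0.008]
tcp_rot: [-0.0, 0.709, -0.705, 0.002]
ft_force: [0.1, 1.9, 7.1]
width: 0.0244
grip_force: 60.2
```

>>> drive_tool:
  steps:
    - {"translation": [0, 0, -0.05], "roll": 1.1}
    - {"translation": [0, 0, -0.05], "roll": 0}
    - {"translation": [0, 0, -0.05], "roll": 0}
    - {"translation": [0, 0, -0.05], "roll": 0}
    - {"translation": [0, 0, -0.05], "roll": 0}

```text
clock: 24.45
eef_pos: [0.5571, -0.4001, 0.2591]
tcp_rot: [0.0, -0.702, 0.712, -0.001]
ft_force: [1.6, -1.0, -1.2]
width: 0.0243
grip_force: 59.3
```

```bash
python3 - <<'E'
from h import *
for i in range(4): r.capture('top')
go(.606,-.032,.200,-90.8)
E
```

```text
now [ 0.5578 -0.4007  0.258 ] yaw -90.8 q6 -2.30 w 0.0243 t 24.6
old axes [-369.3  -43.1   58. ] roll 0.0 new axes [-369.3  -43.1   58. ]
```

>>> drive_tool:
  steps:
    - {"translation": [-0.037, -0.0043, 0], "roll": 0}
    - {"translation": [-0.037, -0.0043, 0], "roll": 0}
    - {"translation": [-0.037, -0.0043, 0], "roll": 0}
    - {"translation": [-0.037, -0.0043, 0], "roll": 0}
    - {"translation": [-0.037, -0.0043, 0], "roll": 0}

```text
clock: 25.15
eef_pos: [0.5809, -0.2141, 0.254]
tcp_rot: [-0.0, -0.702, 0.712, 0.001]
ft_force: [1.0, 0.4, -1.1]
width: 0.0241
grip_force: 59.3
```

>>> drive_tool:
  steps:
    - {"translation": [-0.037, -0.0043, 0], "roll": 0}
    - {"translation": [-0.037, -0.0043, 0], "roll": 0}
    - {"translation": [-0.037, -0.0043, 0], "roll": 0}
    - {"translation": [-0.037, -0.0043, 0], "roll": 0}
    - {"translation": [-0.036, -0.0043, 0], "roll": 0}

```text
clock: 25.65
eef_pos: [0.6049, -0.0304, 0.2541]
tcp_rot: [-0.001, -0.702, 0.712, 0.001]
ft_force: [0.1, 0.2, -1.4]
width: 0.0244
grip_force: 59.3
```

```bash
python3 - <<'E'
from h import *
for i in range(6): r.capture('top')
go(.606,-.032,.200,-90.8)
E
```

```text
now [ 0.6053 -0.0326  0.2546] yaw -90.8 q6 -1.75 w 0.0241 t 25.9
old axes [-0.7 -0.7 54.6] roll -0.0 new axes [-0.7 -0.7 54.6]
```

>>> drive_tool:
  steps:
    - {"translation": [0, -0.001, 0.014], "roll": 0}
    - {"translation": [0, 0, 0.02], "roll": 0}
    - {"translation": [0, 0, 0.013], "roll": 0}
    - {"translation": [0, 0, 0.007], "roll": 0}
    - {"translation": [0, 0, 0], "roll": 0}

```text
clock: 26.45
eef_pos: [0.6061, -0.033, 0.2004]
tcp_rot: [-0.001, -0.702, 0.713, 0.001]
ft_force: [0.8, 0.3, -0.7]
width: 0.0243
grip_force: 59.3
```

>>> drive_tool:
  steps:
    - {"translation": [0, 0, 0], "roll": 0}
    - {"translation": [0, 0, 0], "roll": 0}
    - {"translation": [0, 0, 0], "roll": 0}
    - {"translation": [0, 0, 0], "roll": 0}
    - {"translation": [0, 0, 0], "roll": 0}
  grip: 0.035

```text
clock: 26.95
eef_pos: [0.6067, -0.0321, 0.2017]
tcp_rot: [0.0, -0.702, 0.712, -0.0]
ft_force: [0.1, -0.0, 0.2]
width: 0.0353
grip_force: 0.0
```

>>> drive_tool:
  steps:
    - {"translation": [0, 0, -0.01], "roll": 0}
    - {"translation": [0, 0, -0.015], "roll": 0}
    - {"translation": [0, 0, -0.015], "roll": 0}
    - {"translation": [0, 0, -0.015], "roll": 0}
    - {"translation": [0.02, 0.008, 0], "roll": 0}

```text
clock: 27.45
eef_pos: [0.5995, -0.0508, 0.2592]
tcp_rot: [0.001, -0.703, 0.711, -0.001]
ft_force: [-0.2, -0.4, -0.3]
width: 0.0352
grip_force: 0.0
```

>>> drive_tool:
  steps:
    - {"translation": [0.04, 0.0168, 0], "roll": 0}
    - {"translation": [0.04, 0.0168, 0], "roll": 0}
    - {"translation": [0.04, 0.0168, 0], "roll": 0}
    - {"translation": [0.04, 0.0168, 0], "roll": 0}
    - {"translation": [0.04, 0.0168, 0], "roll": 0}

```text
clock: 27.95
eef_pos: [0.5107, -0.2522, 0.2574]
tcp_rot: [0.0, -0.702, 0.712, -0.001]
ft_force: [0.6, -0.1, -0.7]
width: 0.0349
grip_force: 0.0
```

>>> drive_tool:
  steps:
    - {"translation": [0.04, 0.0168, 0.02], "roll": 0}
    - {"translation": [0.04, 0.0168, 0.03], "roll": 6.7}
    - {"translation": [0, 0, 0.03], "roll": 6.7}
    - {"translation": [0, 0, 0.03], "roll": 6.7}
    - {"translation": [0, 0, 0], "roll": 6.8}
  grip: 0.06

```text
clock: 28.45
eef_pos: [0.4761, -0.3276, 0.1446]
tcp_rot: [-0.001, -0.515, 0.857, 0.003]
ft_force: [-0.3, 0.7, -0.1]
width: 0.0603
grip_force: 0.0
```

```bash
python3 - <<'E'
from h import *
for i in range(3): r.capture('top')
c=r.capture('top'); hs=handles(c); handles(r.capture('scene'))
go(.447,-.397,.006,-117.7)
E
```

```text
0.96 ctr 0.606 -0.036 len 97 25 axis 88.1 z 0.213 [187. 163. 115.]
0.88 ctr 0.378 -0.155 len 25 96 axis 102.9 z 0.022 [201.  129.  152.5]
0.75 ctr 0.650 -0.033 len 96 26 axis 88.5 z 0.212 [158. 117.  73.]
0.61 ctr 0.650 0.070 len 98 26 axis 88.9 z 0.213 [156. 117.  74.]
0.93 ctr 0.654 -0.034 len 100 22 axis 87.5 z 0.212 [175. 125.  83.]
0.92 ctr 0.609 -0.038 len 93 25 axis 87.5 z 0.212 [233. 207. 149.]
0.8 ctr 0.450 -0.399 len 96 29 axis 62.8 z 0.021 [223. 193. 138.]
0.72 ctr 0.420 -0.345 len 75 220 axis 142.8 z 0.020 [242.5 150.  181. ]
0.67 ctr 0.653 0.071 len 101 27 axis 88.4 z 0.212 [176. 126.  84.]
now [ 0.4781 -0.3284  0.1489] yaw -117.6 q6 -1.84 w 0.0601 t 28.8
old axes [ 75.2  -4.1 142.9] roll 0.1 new axes [ 75.2  -4.3 142.9]
```

Still in place at (0.447, −0.397). Grasp it.

>>> drive_tool:
  steps:
    - {"translation": [0.03, -0.002, 0.02], "roll": 0}
    - {"translation": [0.03, -0.002, 0.02], "roll": 0}
    - {"translation": [0.015, 0, 0.02], "roll": 0}
    - {"translation": [0, 0, 0.03], "roll": 0}
    - {"translation": [0, 0, 0.03], "roll": 0}

```text
clock: 29.3
eef_pos: [0.4465, -0.3975, 0.0278]
tcp_rot: [0.0, -0.518, 0.856, -0.001]
ft_force: [0.5, 0.4, -0.6]
width: 0.06
grip_force: 0.0
```

>>> drive_tool:
  steps:
    - {"translation": [0, 0, 0.015], "roll": 0}
    - {"translation": [0, 0, 0.007], "roll": 0}
    - {"translation": [0, 0, 0], "roll": 0}
    - {"translation": [0, 0, 0], "roll": 0}
    - {"translation": [0, 0, 0], "roll": 0}

```text
clock: 29.8
eef_pos: [0.447, -0.3971, 0.0072]
tcp_rot: [0.0, -0.517, 0.856, -0.001]
ft_force: [-0.2, -0.4, 0.9]
width: 0.0598
grip_force: 0.0
```

>>> drive_tool:
  steps:
    - {"translation": [0, 0, 0], "roll": 0}
    - {"translation": [0, 0, 0], "roll": 0}
    - {"translation": [0, 0, 0], "roll": 0}
    - {"translation": [0, 0, 0], "roll": 0}
    - {"translation": [0, 0, 0], "roll": 0}
  grip: 0.0

```text
clock: 30.3
eef_pos: [0.4467, -0.3968, 0.0067]
tcp_rot: [0.0, -0.517, 0.856, -0.001]
ft_force: [-0.5, 0.9, 5.6]
width: 0.0245
grip_force: 59.9
```

>>> drive_tool:
  steps:
    - {"translation": [0, 0, -0.05], "roll": 0}
    - {"translation": [0, 0, -0.05], "roll": -6.7}
    - {"translation": [0, 0, -0.05], "roll": -6.7}
    - {"translation": [0, 0, -0.05], "roll": -6.7}
    - {"translation": [0, 0, -0.05], "roll": -6.8}

```text
clock: 30.8
eef_pos: [0.4461, -0.3961, 0.2583]
tcp_rot: [-0.0, -0.704, 0.71, -0.0]
ft_force: [1.4, -1.6, -1.7]
width: 0.024
grip_force: 59.3
```

```bash
python3 - <<'E'
from h import *
for i in range(5): r.capture('top')
go(.607,.073,.200,-90.8)
E
```

```text
now [ 0.4463 -0.3964  0.2555] yaw -90.8 q6 -2.42 w 0.0241 t 31.1
old axes [-471.7 -153.8   55.5] roll -0.0 new axes [-471.6 -154.2   55.5]
```

>>> drive_tool:
  steps:
    - {"translation": [-0.0314, -0.0103, 0], "roll": 0}
    - {"translation": [-0.0314, -0.0103, 0], "roll": 0}
    - {"translation": [-0.0314, -0.0103, 0], "roll": 0}
    - {"translation": [-0.0314, -0.0103, 0], "roll": 0}
    - {"translation": [-0.0314, -0.0103, 0], "roll": 0}

```text
clock: 31.55
eef_pos: [0.4997, -0.2387, 0.2539]
tcp_rot: [-0.0, -0.702, 0.712, 0.002]
ft_force: [0.4, -0.2, -0.2]
width: 0.0242
grip_force: 59.3
```

>>> drive_tool:
  steps:
    - {"translation": [-0.0314, -0.0103, 0], "roll": 0}
    - {"translation": [-0.0314, -0.0103, 0], "roll": 0}
    - {"translation": [-0.0314, -0.0103, 0], "roll": 0}
    - {"translation": [-0.0314, -0.0103, 0], "roll": 0}
    - {"translation": [-0.0314, -0.0103, 0], "roll": 0}

```text
clock: 32.05
eef_pos: [0.5534, -0.0825, 0.254]
tcp_rot: [-0.001, -0.702, 0.712, 0.002]
ft_force: [0.9, -0.2, -1.3]
width: 0.0243
grip_force: 59.3
```

>>> drive_tool:
  steps:
    - {"translation": [-0.0314, -0.0103, 0], "roll": 0}
    - {"translation": [-0.0314, -0.0103, 0], "roll": 0}
    - {"translation": [-0.0314, -0.0103, 0], "roll": 0}
    - {"translation": [-0.0314, -0.0103, 0], "roll": 0}
    - {"translation": [-0.0314, -0.0103, 0], "roll": 0}

```text
clock: 32.55
eef_pos: [0.6071, 0.0736, 0.2538]
tcp_rot: [-0.001, -0.702, 0.712, 0.001]
ft_force: [0.6, -0.7, -0.2]
width: 0.0244
grip_force: 59.3
```

```bash
python3 - <<'E'
from h import *
for i in range(6): r.capture('top')
go(.607,.073,.200,-90.8)
E
```

```text
now [0.607  0.0717 0.2548] yaw -90.8 q6 -1.58 w 0.0246 t 32.9
old axes [-1.3 -0.  54.8] roll -0.0 new axes [-1.3 -0.  54.8]
```

>>> drive_tool:
  steps:
    - {"translation": [-0.001, 0, 0.014], "roll": 0}
    - {"translation": [0, 0, 0.02], "roll": 0}
    - {"translation": [0, 0, 0.013], "roll": 0}
    - {"translation": [0, 0, 0.007], "roll": 0}
    - {"translation": [0, 0, 0], "roll": 0}

```text
clock: 33.35
eef_pos: [0.6069, 0.0724, 0.2011]
tcp_rot: [-0.001, -0.702, 0.712, 0.001]
ft_force: [-0.2, 0.0, -0.6]
width: 0.0243
grip_force: 59.3
```

>>> drive_tool:
  steps:
    - {"translation": [0, 0, 0], "roll": 0}
    - {"translation": [0, 0, 0], "roll": 0}
    - {"translation": [0, 0, 0], "roll": 0}
    - {"translation": [0, 0, 0], "roll": 0}
    - {"translation": [0, 0, 0], "roll": 0}
  grip: 0.035

```text
clock: 33.85
eef_pos: [0.6076, 0.0733, 0.2022]
tcp_rot: [0.0, -0.702, 0.712, -0.0]
ft_force: [-0.4, -0.3, 0.6]
width: 0.0347
grip_force: 0.0
```

>>> drive_tool:
  steps:
    - {"translation": [0, 0, -0.01], "roll": 0}
    - {"translation": [0, 0, -0.02], "roll": 0}
    - {"translation": [0, 0, -0.02], "roll": 0}
    - {"translation": [0, 0, -0.03], "roll": 0}
    - {"translation": [0, 0, -0.02], "roll": 0}

```text
clock: 34.35
eef_pos: [0.6075, 0.0733, 0.3047]
tcp_rot: [0.001, -0.702, 0.712, -0.001]
ft_force: [0.5, -0.9, -0.1]
width: 0.035
grip_force: 0.0
```

>>> drive_tool:
  steps:
    - {"translation": [0.005, 0.03, 0], "roll": 0}
    - {"translation": [0, 0.037, 0], "roll": 0}
    - {"translation": [0, 0, 0], "roll": 0}
    - {"translation": [0, 0, 0], "roll": 0}
    - {"translation": [0, 0, 0], "roll": 0}
  grip: 0.0

```text
clock: 34.85
eef_pos: [0.5412, 0.0692, 0.3024]
tcp_rot: [0.0, -0.702, 0.712, -0.0]
ft_force: [0.2, -0.4, -0.7]
width: -0.0002
grip_force: 0.0
```

```bash
python3 - <<'E'
from h import *
c=r.capture('top'); hs=handles(c); c=r.capture('scene');handles(c); save('sc2',c['image'][130:420,120:520])
go(.540,.108,.225,-90.8)
E
```

```text
0.86 ctr 0.607 -0.035 len 98 26 axis 88.0 z 0.212 [180. 159. 111.]
0.79 ctr 0.650 -0.033 len 96 25 axis 88.4 z 0.213 [149. 109.  68.]
0.75 ctr 0.324 -0.317 len 97 26 axis 86.6 z 0.022 [191. 122. 143.]
0.64 ctr 0.607 0.045 len 26 46 axis 89.9 z 0.214 [179. 157. 114.]
0.59 ctr 0.378 -0.153 len 26 97 axis 102.3 z 0.022 [196. 126. 147.]
0.56 ctr 0.619 0.046 len 89 50 axis 84.0 z 0.213 [146. 111.  69.]
0.9 ctr 0.609 0.071 len 100 28 axis 89.7 z 0.212 [240. 218. 156.]
0.88 ctr 0.654 0.072 len 97 24 axis 88.3 z 0.212 [184. 133.  89.]
0.88 ctr 0.326 -0.319 len 99 26 axis 86.3 z 0.021 [248. 165. 189.]
0.8 ctr 0.380 -0.156 len 28 97 axis 102.1 z 0.021 [251. 175. 201.]
0.68 ctr 0.609 -0.042 len 110 24 axis 87.6 z 0.211 [239. 217. 156.]
0.56 ctr 0.654 -0.033 len 97 23 axis 88.3 z 0.211 [183. 132.  89.]
0.35 ctr 0.422 0.194 len 100 348 axis 147.6 z 0.010 [111. 178. 132.]
now [0.541  0.0692 0.3015] yaw -90.8 q6 -1.58 w 0.0005 t 35.0
old axes [-38.8   1.6  76.5] roll -0.0 new axes [-38.8   1.6  76.5]
```

View pics/sc2.png

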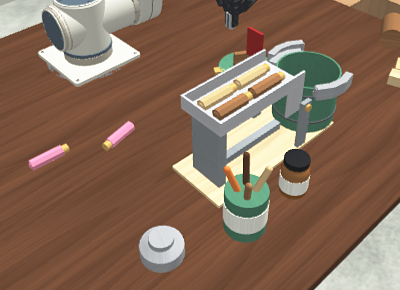

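>>> drive_tool:
  steps:
    - {"translation": [-0.02, 0.001, 0], "roll": 0}
    - {"translation": [-0.018, 0, 0.02], "roll": 0}
    - {"translation": [0, 0, 0.02], "roll": 0}
    - {"translation": [0, 0, 0.02], "roll": 0}
    - {"translation": [0, 0, 0.016], "roll": 0}

```text
clock: 35.55
eef_pos: [0.54, 0.1074, 0.2244]
tcp_rot: [-0.001, -0.702, 0.712, 0.0]
ft_force: [0.2, 0.1, -0.7]
width: -0.0002
grip_force: 0.0
```

>>> drive_tool:
  steps:
    - {"translation": [-0.006, 0, 0], "roll": 0}
    - {"translation": [-0.006, 0, 0], "roll": 0}
    - {"translation": [-0.006, 0, 0], "roll": 0}
    - {"translation": [-0.008, 0, 0], "roll": 0}
    - {"translation": [-0.008, 0, 0], "roll": 0}

```text
clock: 36.05
eef_pos: [0.541, 0.1402, 0.2275]
tcp_rot: [-0.0, -0.702, 0.712, -0.002]
ft_force: [-2.2, -11.4, 7.1]
width: -0.0
grip_force: 6.0
```

>>> drive_tool:
  steps:
    - {"translation": [-0.008, 0, 0.001], "roll": 0}
    - {"translation": [-0.009, 0, 0.002], "roll": 0}
    - {"translation": [-0.009, 0, 0.003], "roll": 0}
    - {"translation": [-0.009, 0, 0.004], "roll": 0}
    - {"translation": [0, 0, 0], "roll": 0}

```text
clock: 36.55
eef_pos: [0.5419, 0.1768, 0.2176]
tcp_rot: [0.001, -0.702, 0.712, -0.002]
ft_force: [1.3, -6.0, 8.0]
width: -0.0
grip_force: 4.5
```

```bash
cat > tilt.py <<'E'
from h import *
c=r.capture('scene'); W=cloud(c); hsv=cv2.cvtColor(c['image'],cv2.COLOR_RGB2HSV)
m=(c['z_map']>0)&(W[...,0]>.575)&(W[...,0]<.69)&(W[...,1]>-.15)&(W[...,1]<.19)&(W[...,2]>.17)&(hsv[...,1]<50)&(c['image'].min(-1)>120)
P=W[m]; n=np.linalg.svd(P-P.mean(0),full_matrices=False)[2][0]; print('tilt dir',n, 'deg %.0f'%np.degrees(np.arctan2(n[2],-n[1])), m.sum())
o=r.get_obs(); print(o['eef_pos'],o['ft_force'],o['clock'])
save(__import__('sys').argv[1],c['image'][100:330,250:550])
E
python3 tilt.py t1
```

```text
tilt dir [-0.18093485  0.53328317  0.82636048] deg 123 3003
[0.5418917  0.17640873 0.21778803] [ 0.24646398 -6.58666454  9.34919514] 36.6
```

View pics/t1.png

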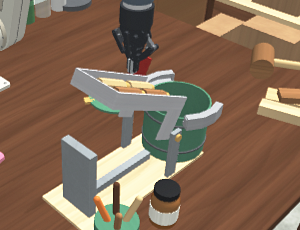

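>>> drive_tool:
  steps:
    - {"translation": [-0.009, 0, 0.004], "roll": 0}
    - {"translation": [-0.009, 0, 0.005], "roll": 0}
    - {"translation": [-0.009, 0, 0.006], "roll": 0}
    - {"translation": [-0.007, 0, 0.005], "roll": 0}
    - {"translation": [0, 0, 0], "roll": 0}

```text
clock: 37.1
eef_pos: [0.5419, 0.2109, 0.1964]
tcp_rot: [0.0, -0.702, 0.712, -0.001]
ft_force: [2.1, -3.3, 3.3]
width: -0.0001
grip_force: 2.4
```

>>> drive_tool:
  steps:
    - {"translation": [0, 0, 0], "roll": 0}
    - {"translation": [0, 0, 0], "roll": 0}
    - {"translation": [0, 0, 0], "roll": 0}
    - {"translation": [0, 0, 0], "roll": 0}
    - {"translation": [0, 0, 0], "roll": 0}

```text
clock: 37.6
eef_pos: [0.5419, 0.2102, 0.1969]
tcp_rot: [0.001, -0.702, 0.712, -0.0]
ft_force: [0.8, -1.0, 6.1]
width: -0.0001
grip_force: 2.6
```

>>> drive_tool:
  steps:
    - {"translation": [0, 0, 0], "roll": 0}
    - {"translation": [0, 0, 0], "roll": 0}
    - {"translation": [0, 0, 0], "roll": 0}
    - {"translation": [0, 0, 0], "roll": 0}
    - {"translation": [0, 0, 0], "roll": 0}

```text
clock: 38.1
eef_pos: [0.5419, 0.2102, 0.197]
tcp_rot: [0.001, -0.702, 0.712, -0.0]
ft_force: [1.9, -1.6, 6.1]
width: -0.0
grip_force: 2.6
```

```bash
python3 tilt.py t2
```

```text
tilt dir [ 0.12830421 -0.38504949 -0.91393376] deg -67 3136
[0.54186985 0.21024498 0.19691906] [ 1.22073795 -1.47985309  5.77155725] 38.15
```

View pics/t2.png

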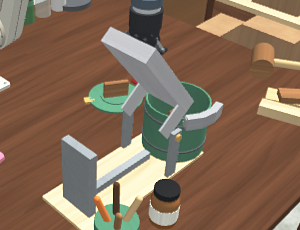

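>>> drive_tool:
  steps:
    - {"translation": [0.007, 0, -0.005], "roll": 0}
    - {"translation": [0.009, 0, -0.006], "roll": 0}
    - {"translation": [0.009, 0, -0.005], "roll": 0}
    - {"translation": [0.009, 0, -0.004], "roll": 0}
    - {"translation": [0.01, 0, -0.004], "roll": 0}

```text
clock: 38.65
eef_pos: [0.5404, 0.1647, 0.2201]
tcp_rot: [-0.001, -0.702, 0.712, -0.0]
ft_force: [-0.7, -6.0, -1.4]
width: 0.0
grip_force: 2.3
```

>>> drive_tool:
  steps:
    - {"translation": [0.01, 0, -0.003], "roll": 0}
    - {"translation": [0.012, 0, -0.002], "roll": 0}
    - {"translation": [0.012, 0, 0], "roll": 0}
    - {"translation": [0.012, 0, 0], "roll": 0}
    - {"translation": [0.02, 0, 0], "roll": 0}

```text
clock: 39.15
eef_pos: [0.5399, 0.1, 0.2249]
tcp_rot: [0.001, -0.702, 0.712, 0.0]
ft_force: [0.0, 0.6, -0.3]
width: -0.0003
grip_force: 0.0
```

>>> drive_tool:
  steps:
    - {"translation": [0.02, 0, -0.02], "roll": 0}
    - {"translation": [0, 0.02, -0.03], "roll": 0}
    - {"translation": [0, 0.04, -0.03], "roll": 0}
    - {"translation": [0, 0.04, 0], "roll": 0}
    - {"translation": [0, 0, 0], "roll": 0}

```text
clock: 39.65
eef_pos: [0.4362, 0.0818, 0.3068]
tcp_rot: [0.001, -0.702, 0.712, -0.0]
ft_force: [0.5, 0.6, -0.1]
width: 0.0001
grip_force: 0.0
```

```bash
python3 - <<'E'
from h import *
for i in range(4): r.capture('top')
c=r.capture('top'); W=cloud(c); save('dr',cv2.resize(c['image'][130:330,110:370],None,fx=2.5,fy=2.5))
hs=handles(c)
tr=(c['z_map']>0)&(abs(W[...,0]-.63)<.05)&(W[...,1]<.14)&(W[...,1]>-.08)
print('tray z',np.percentile(W[tr][:,2],[5,50,95]))
hsv=cv2.cvtColor(c['image'],cv2.COLOR_RGB2HSV)
g=(c['z_map']>0)&(hsv[...,0]>60)&(hsv[...,0]<95)&(hsv[...,1]>80)&(np.hypot(W[...,0]-.38,W[...,1]-.3)<.12)&(W[...,2]<.03)
print('cover',g.sum(),cv2.minEnclosingCircle((W[g][:,:2]*1000).astype(np.float32)))
d=(c['z_map']>0)&(np.hypot(W[...,0]-.632,W[...,1]-.251)<.07); print('drum z',np.percentile(W[d][:,2],[5,50,95,99]))
go(.380,.3010,.12,-121)
E
```

```text
0.93 ctr 0.662 0.267 len 73 28 axis 49.5 z 0.052 [172. 148. 102.]
0.79 ctr 0.379 -0.154 len 26 98 axis 102.5 z 0.022 [200. 127. 150.]
0.74 ctr 0.629 0.295 len 27 73 axis 172.0 z 0.039 [148. 106.  62.]
0.69 ctr 0.607 0.243 len 72 27 axis 71.9 z 0.043 [198.  172.5 121. ]
0.62 ctr 0.324 -0.317 len 97 26 axis 86.7 z 0.022 [197. 126. 149.]
0.54 ctr 0.669 0.206 len 27 28 axis 132.6 z 0.088 [136. 104.  66.]
tray z [0.18609755 0.18995677 0.19350802]
cover 242 ((382.0240478515625, 363.142333984375), 50.487648010253906)
drum z [0.01097625 0.03760115 0.08752653 0.10861399]
now [0.4404 0.0815 0.3043] yaw -90.8 q6 -1.56 w -0.0001 t 40.0
old axes [-218.6   63.4  184.3] roll 30.2 new axes [-157.   164.8  184.3]
```

View pics/dr.png

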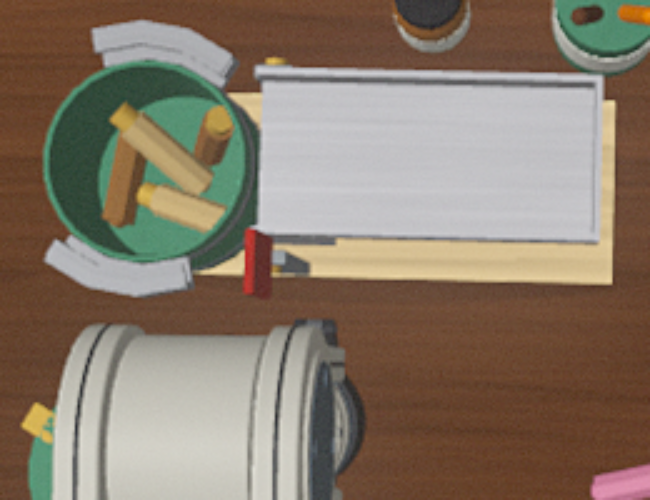

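>>> drive_tool:
  steps:
    - {"translation": [-0.036, 0.0106, 0], "roll": 0}
    - {"translation": [-0.0365, 0.0106, 0], "roll": 0}
    - {"translation": [-0.0365, 0.0106, 0], "roll": 0}
    - {"translation": [-0.0365, 0.0106, 0], "roll": 0}
    - {"translation": [-0.0365, 0.0106, 0], "roll": 0}
  grip: 0.06

```text
clock: 40.45
eef_pos: [0.3892, 0.266, 0.3043]
tcp_rot: [-0.0, -0.702, 0.712, 0.0]
ft_force: [1.6, -0.3, -0.3]
width: 0.06
grip_force: 0.0
```

>>> drive_tool:
  steps:
    - {"translation": [-0.0365, 0.0105, 0], "roll": 0}
    - {"translation": [0, 0, 0.02], "roll": 7.55}
    - {"translation": [0, 0, 0.03], "roll": 7.55}
    - {"translation": [0, 0, 0.03], "roll": 7.55}
    - {"translation": [0, 0, 0.03], "roll": 7.55}

```text
clock: 40.95
eef_pos: [0.3794, 0.3014, 0.1931]
tcp_rot: [-0.0, -0.49, 0.872, 0.0]
ft_force: [-0.2, 0.6, -0.5]
width: 0.0599
grip_force: 0.0
```

```bash
python3 - <<'E'
from h import *
for i in range(5): r.capture('wrist')
o=r.get_obs(); c=r.capture('wrist'); W=wcloud(c,o)
hsv=cv2.cvtColor(c['image'],cv2.COLOR_RGB2HSV)
near=(np.hypot(W[...,0]-.38,W[...,1]-.301)<.06)&(c['z_map']>0)
g=near&(abs(W[...,2]-.058)<.005)&(hsv[...,0]<20)&(hsv[...,1]>80)
print('bar',axis(W[g]),cv2.minAreaRect((W[g][:,:2]*1000).astype(np.float32)))
go(.3803,.3006,.0255,-121)
E
```

```text
bar 59.07159608304692 ((379.4298095703125, 302.2998352050781), (72.79423522949219, 14.784157752990723), 59.38303756713867)
now [0.3801 0.3014 0.1963] yaw -120.8 q6 -0.54 w 0.0603 t 41.2
old axes [  0.6  -0.6 170.8] roll 0.2 new axes [  0.6  -0.6 170.8]
```

>>> drive_tool:
  steps:
    - {"translation": [0, 0, 0.04], "roll": 0}
    - {"translation": [0, 0, 0.045], "roll": 0}
    - {"translation": [0, 0, 0.045], "roll": 0}
    - {"translation": [0, 0, 0.03], "roll": 0}
    - {"translation": [0, 0, 0.01], "roll": 0}

```text
clock: 41.75
eef_pos: [0.3788, 0.3007, 0.0236]
tcp_rot: [-0.001, -0.493, 0.87, 0.0]
ft_force: [0.2, -0.1, 0.3]
width: 0.0601
grip_force: 0.0
```

>>> drive_tool:
  steps:
    - {"translation": [0, 0, 0], "roll": 0}
    - {"translation": [0, 0, 0], "roll": 0}
    - {"translation": [0, 0, 0], "roll": 0}
    - {"translation": [0, 0, 0], "roll": 0}
    - {"translation": [0, 0, 0], "roll": 0}
  grip: 0.0

```text
clock: 42.25
eef_pos: [0.3805, 0.3016, 0.0269]
tcp_rot: [0.002, -0.493, 0.87, -0.0]
ft_force: [-0.5, 0.5, 6.3]
width: 0.0151
grip_force: 59.3
```

>>> drive_tool:
  steps:
    - {"translation": [0, 0, -0.03], "roll": 0}
    - {"translation": [0, 0, -0.045], "roll": 0}
    - {"translation": [0, 0, -0.05], "roll": 0}
    - {"translation": [0, 0, -0.05], "roll": 0}
    - {"translation": [0, 0, -0.04], "roll": 0}

```text
clock: 42.75
eef_pos: [0.379, 0.3009, 0.2441]
tcp_rot: [0.002, -0.493, 0.87, -0.0]
ft_force: [1.3, 1.2, -3.1]
width: 0.015
grip_force: 59.5
```

```bash
python3 - <<'E'
from h import *
for i in range(5): r.capture('top')
go(.632,.2511,.2,-121)
E
```

```text
now [0.3787 0.3007 0.2396] yaw -121.0 q6 -0.53 w 0.0152 t 43.0
old axes [ -87.9 -242.7   39.6] roll 0.0 new axes [ -87.9 -242.7   39.6]
```

>>> drive_tool:
  steps:
    - {"translation": [-0.0126, -0.0347, 0], "roll": 0}
    - {"translation": [-0.0126, -0.0347, 0], "roll": 0}
    - {"translation": [-0.0126, -0.0347, 0], "roll": 0}
    - {"translation": [-0.0126, -0.0347, 0], "roll": 0}
    - {"translation": [-0.0126, -0.0347, 0], "roll": 0}

```text
clock: 43.5
eef_pos: [0.561, 0.2649, 0.2377]
tcp_rot: [-0.002, -0.492, 0.87, 0.0]
ft_force: [0.2, -0.3, -2.3]
width: 0.0149
grip_force: 59.7
```

>>> drive_tool:
  steps:
    - {"translation": [-0.0126, -0.0347, 0], "roll": 0}
    - {"translation": [-0.0124, -0.0345, 0], "roll": 0}
    - {"translation": [0, 0, 0], "roll": 0}
    - {"translation": [0, 0, 0], "roll": 0}
    - {"translation": [0, 0, 0], "roll": 0}

```text
clock: 44.0
eef_pos: [0.6316, 0.2515, 0.2386]
tcp_rot: [-0.001, -0.493, 0.87, 0.0]
ft_force: [-0.2, 0.6, -3.3]
width: 0.0153
grip_force: 60.2
```

```bash
python3 - <<'E'
from h import *
for i in range(2): r.capture('top')
c=r.capture('top'); d=handles(c)
o=r.get_obs(); c=r.capture('wrist'); W=wcloud(c,o)
hsv=cv2.cvtColor(c['image'],cv2.COLOR_RGB2HSV)
near=(np.hypot(W[...,0]-.63,W[...,1]-.25)<.12)&(c['z_map']>0)
g=near&(hsv[...,0]>60)&(hsv[...,0]<95)&(hsv[...,1]>80)&(W[...,2]>.2)
print(cv2.minEnclosingCircle((W[g][:,:2]*1000).astype(np.float32)),W[g][:,2].mean())
go(.632,.2511,.177,-121)
E
```

```text
0.78 ctr 0.324 -0.318 len 97 26 axis 86.1 z 0.022 [203. 132. 155.]
0.64 ctr 0.379 -0.155 len 26 97 axis 102.5 z 0.022 [208. 135. 158.]
((630.421630859375, 253.05569458007812), 80.16173553466797) 0.2232493140246181
now [0.6319 0.2518 0.2405] yaw -121.0 q6 -0.77 w 0.0152 t 44.2
old axes [ 0.5 -0.5 63.5] roll 0.0 new axes [ 0.5 -0.5 63.5]
```

>>> drive_tool:
  steps:
    - {"translation": [0.0005, -0.001, 0.015], "roll": 0}
    - {"translation": [0, 0, 0.02], "roll": 0}
    - {"translation": [0, 0, 0.015], "roll": 0}
    - {"translation": [0, 0, 0.004], "roll": 0}
    - {"translation": [0, 0, 0], "roll": 0}

```text
clock: 44.75
eef_pos: [0.6327, 0.2506, 0.1859]
tcp_rot: [-0.0, -0.493, 0.87, 0.0]
ft_force: [0.6, 0.5, -2.8]
width: 0.0155
grip_force: 60.1
```

>>> drive_tool:
  steps:
    - {"translation": [0, 0, 0.003], "roll": 0}
    - {"translation": [0, 0, 0.003], "roll": 0}
    - {"translation": [0, 0, 0.002], "roll": 0}
    - {"translation": [0, 0, 0.0015], "roll": 0}
    - {"translation": [0, 0, 0], "roll": 0}

```text
clock: 45.25
eef_pos: [0.6332, 0.2505, 0.177]
tcp_rot: [0.0, -0.492, 0.87, -0.0]
ft_force: [-1.5, -1.1, 1.4]
width: 0.0151
grip_force: 60.9
```

>>> drive_tool:
  steps:
    - {"translation": [0, 0, 0], "roll": 0}
    - {"translation": [0, 0, 0], "roll": 0}
    - {"translation": [0, 0, 0], "roll": 0}
    - {"translation": [0, 0, 0], "roll": 0}
    - {"translation": [0, 0, 0], "roll": 0}

```text
clock: 45.75
eef_pos: [0.6332, 0.2504, 0.177]
tcp_rot: [0.0, -0.492, 0.87, -0.0]
ft_force: [-3.0, -1.1, 4.8]
width: 0.0152
grip_force: 61.4
```

>>> drive_tool:
  steps:
    - {"translation": [0, 0, 0], "roll": 5}
    - {"translation": [0, 0, 0], "roll": 7}
    - {"translation": [0, 0, 0], "roll": 7}
    - {"translation": [0, 0, 0], "roll": 7}
    - {"translation": [0, 0, 0], "roll": 7}

```text
clock: 46.25
eef_pos: [0.6337, 0.2507, 0.177]
tcp_rot: [0.001, -0.223, 0.975, 0.0]
ft_force: [0.0, -0.4, 4.2]
width: 0.015
grip_force: 61.4
```

>>> drive_tool:
  steps:
    - {"translation": [0, 0, 0], "roll": 7}
    - {"translation": [0, 0, 0], "roll": 7}
    - {"translation": [0, 0, 0], "roll": 7}
    - {"translation": [0, 0, 0], "roll": 7}
    - {"translation": [0, 0, 0], "roll": 7}

```text
clock: 46.75
eef_pos: [0.6337, 0.2506, 0.177]
tcp_rot: [0.001, 0.081, 0.997, 0.0]
ft_force: [0.6, 0.1, 4.8]
width: 0.0153
grip_force: 61.4
```

>>> drive_tool:
  steps:
    - {"translation": [0, 0, 0], "roll": 6}
    - {"translation": [0, 0, 0], "roll": 5}
    - {"translation": [0, 0, 0], "roll": 4}
    - {"translation": [0, 0, 0], "roll": 2}
    - {"translation": [0, 0, 0], "roll": 0}

```text
clock: 47.25
eef_pos: [0.6337, 0.2506, 0.177]
tcp_rot: [0.001, 0.225, 0.974, 0.0]
ft_force: [0.8, 0.4, 5.2]
width: 0.0153
grip_force: 61.5
```

```bash
python3 - <<'E'
from h import *
for i in range(2): r.capture('top')
o=r.get_obs(); print(o['ft_force'],o['ft_torque']); go(.632,.251,.177,149)
E
```

```text
[0.5492881  1.19357575 5.54948955] [-0.14788641 -0.05924479 -0.14092637]
now [0.6337 0.2506 0.177 ] yaw 154.0 q6 0.71 w 0.0152 t 47.4
old axes [ 1.7 -0.4  0. ] roll 5.0 new axes [ 1.6 -0.5  0. ]
```

>>> drive_tool:
  steps:
    - {"translation": [0, 0, 0], "roll": 1}
    - {"translation": [0, 0, 0], "roll": 1}
    - {"translation": [0, 0, 0], "roll": 1}
    - {"translation": [0, 0, 0], "roll": 1}
    - {"translation": [0, 0, 0], "roll": 0.5}

```text
clock: 47.85
eef_pos: [0.6336, 0.2506, 0.177]
tcp_rot: [0.001, 0.263, 0.965, 0.0]
ft_force: [0.2, 0.4, 5.9]
width: 0.0151
grip_force: 61.5
```

```bash
python3 - <<'E'
from h import *
for i in range(2): r.capture('top')
o=r.get_obs(); print(o['ft_force'],o['ft_torque']); go(.632,.251,.177,149)
E
```

```text
[ 0.19479038 -0.30847779  5.34512012] [-0.17885499 -0.02735328  0.23306158]
now [0.6336 0.2506 0.177 ] yaw 149.6 q6 0.78 w 0.0153 t 48.0
old axes [ 1.6 -0.4 -0. ] roll 0.6 new axes [ 1.6 -0.4 -0. ]
```

>>> drive_tool:
  steps:
    - {"translation": [0, 0, 0], "roll": 0.5}
    - {"translation": [0, 0, 0], "roll": 0}
    - {"translation": [0, 0, 0], "roll": 0}
    - {"translation": [0, 0, 0], "roll": 0}
    - {"translation": [0, 0, 0], "roll": 0}

```text
clock: 48.45
eef_pos: [0.6336, 0.2506, 0.177]
tcp_rot: [0.001, 0.267, 0.964, 0.0]
ft_force: [-0.3, -0.5, 6.1]
width: 0.0149
grip_force: 61.5
```

>>> drive_tool:
  steps:
    - {"translation": [0, 0, 0], "roll": 0}
    - {"translation": [0, 0, 0], "roll": 0}
    - {"translation": [0, 0, 0], "roll": 0}
    - {"translation": [0, 0, 0], "roll": 0}
    - {"translation": [0, 0, 0], "roll": 0}
  grip: 0.06

```text
clock: 48.95
eef_pos: [0.6331, 0.2505, 0.1762]
tcp_rot: [-0.0, 0.267, 0.964, -0.0]
ft_force: [0.7, 0.3, -0.6]
width: 0.06
grip_force: 0.0
```

>>> drive_tool:
  steps:
    - {"translation": [0, 0, -0.02], "roll": 0}
    - {"translation": [0, 0, -0.03], "roll": 0}
    - {"translation": [0, 0, -0.04], "roll": 0}
    - {"translation": [0, 0, -0.04], "roll": 0}
    - {"translation": [0, 0, 0], "roll": 0}

```text
clock: 49.45
eef_pos: [0.6341, 0.2507, 0.3126]
tcp_rot: [0.004, 0.267, 0.964, 0.002]
ft_force: [0.5, 1.0, 0.3]
width: 0.06
grip_force: 0.0
```

```bash
python3 - <<'E'
from h import *
for i in range(4): r.capture('wrist')
o=r.get_obs(); c=r.capture('wrist'); W=wcloud(c,o); save('w3',c['image'])
hsv=cv2.cvtColor(c['image'],cv2.COLOR_RGB2HSV)
near=(np.hypot(W[...,0]-.63,W[...,1]-.25)<.13)&(c['z_map']>0)
green=near&(hsv[...,0]>60)&(hsv[...,0]<95)&(hsv[...,1]>80)&(abs(W[...,2]-.158)<.006)
g=near&(abs(W[...,2]-.208)<.004)&(np.hypot(W[...,0]-.63,W[...,1]-.25)<.06)&(hsv[...,0]<20)&(hsv[...,1]>80)
print(cv2.minEnclosingCircle((W[green][:,:2]*1000).astype(np.float32)),W[green].std(0)[2],W[green].mean(0)[2])
print('bar',axis(W[g]),o['ft_force'],o['eef_pos'])
c=r.capture('top');W=cloud(c)
tr=(c['z_map']>0)&(abs(W[...,0]-.63)<.05)&(W[...,1]<.1)&(W[...,1]>-.08)
print('tray z',np.percentile(W[tr][:,2],[5,50,95]))
E
```

```text
((632.3673706054688, 251.7039337158203), 79.96444702148438) 0.0015273305100603838 0.15951853053708412
bar 149.28944549230826 [ 0.51252569  0.92142037 -0.0668211 ] [0.63287013 0.25038865 0.30528686]
tray z [0.18600321 0.18988114 0.19336651]
```

View pics/w3.png

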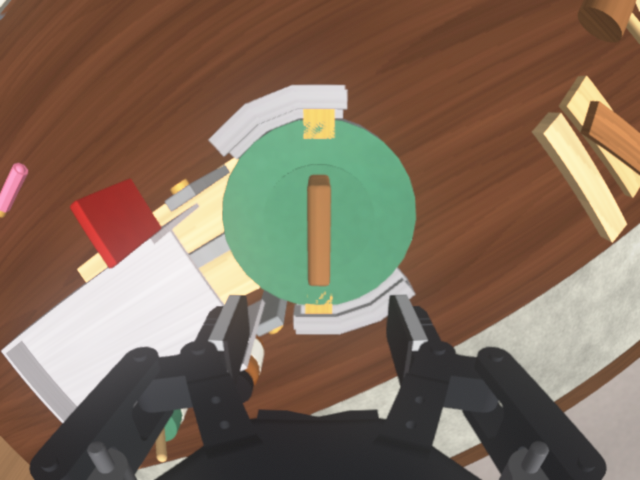

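The cover sits flat at (318,210), with its ears at (318,124) and (318,300) under the lugs at their clockwise ends. The tray is level and empty. I'm handing the job in.

```bash
python3 -c "
from station import r
print(r.finish_job())"
```

```text
the job is handed in; nothing more can be done
None
```

The job is handed in, but no verdict came back: all four handles are in the drum, the tray is level, the cover is back on and turned to its stops, and the tin, jar and weight were left alone.

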